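# Pin the tube blocks onto the bench shaker and start it

### The job

Lift every blue tube block out of the grey bin and set it on the shaker, any bay, with its hanging lug between the bay's two yellow cheeks and all three holes in line, then lock each block with an orange-handled pin pushed from the outer side through cheek, lug and cheek until the handle meets the cheek. Clear any spare pin off the bench by laying it in the emptied bin; only when all blocks are pinned and no pin is left lying about, push the red lever fully over to start the shaker. Leave the jar, the bottle and the tip box alone.

Things in the scene. Friction and masses are not known exactly. Their poses are not given: they have to be found in the camera images.
- switch (a joint): Red toggle lever on the blue ledge of the shaker, on the side of the shaker opposite the pin side. Angle in rad: about 0 = off, leaning to the shaker's -x; 1.0 = fully on, leaning to the shaker's +x. It stays where it is left and is pushed over with under 5 N.
- switch_tip (a point): The free tip of the red lever, 60 mm from its pivot; at joint 0 the lever leans 0.5 rad to -x of upright, at 1.0 it leans 0.5 rad to +x. It swings in the shaker's x-z plane.
- shaker: White bench shaker, fixed, 262 x 228 mm, origin at bench level under the centre of the middle bay; x along the row of bays, y the way pins are pushed in. Grey platform top 80 mm above the bench, y = -96 to +60 mm; blue ledge with the lever at y = +62 to +118, top 76 mm up. Bays at x = -85, 0, +85 mm.
- bin: Open grey bin, fixed, 285 (x) x 170 (y) x 50 mm high, walls and floor 5 mm, origin under its centre. It holds the tube blocks at the start and takes the spare pins.
- bay1 (a point): Bay 1: point on the hole axis midway between its two yellow upright cheeks, 30 mm above the platform; axes as the shaker's, holes along y. Cheeks 44 wide (x), 50 high, 10 thick, 24 mm apart (outer faces at y = -22 and +22), 23 mm holes. A block is home with its origin at (0, 72, -30) mm here; a pin with its origin at (0, -22, 0) mm, its x along this y.
- bay2 (a point): Bay 2: point on the hole axis midway between its two yellow upright cheeks, 30 mm above the platform; axes as the shaker's, holes along y. Cheeks 44 wide (x), 50 high, 10 thick, 24 mm apart (outer faces at y = -22 and +22), 23 mm holes. A block is home with its origin at (0, 72, -30) mm here; a pin with its origin at (0, -22, 0) mm, its x along this y.
- bay3 (a point): Bay 3: point on the hole axis midway between its two yellow upright cheeks, 30 mm above the platform; axes as the shaker's, holes along y. Cheeks 44 wide (x), 50 high, 10 thick, 24 mm apart (outer faces at y = -22 and +22), 23 mm holes. A block is home with its origin at (0, 72, -30) mm here; a pin with its origin at (0, -22, 0) mm, its x along this y.
- block1: Blue tube block, 0.22-0.45 kg; None if absent. Origin under its body, 56 (x) x 60 (y) x 65 mm high. White grip fin on top, centred: 14 (x) x 44 (y), at z = 65 to 95. An arm at z = 53 to 65 reaches to -y and ends in a hanging lug: 44 wide (x), y = -79 to -65, z = 8 to 65, 23 mm hole along y at x = 0, z = 30. Lug goes between a bay's cheeks, arm over the rear one; nothing stops it in x.
- block1_eye (a point): Centre of the lug hole of block 1: at (0, -72, 30) mm from the block's origin. It must meet its bay's point.
- block2: Blue tube block, 0.22-0.45 kg; None if absent. Origin under its body, 56 (x) x 60 (y) x 65 mm high. White grip fin on top, centred: 14 (x) x 44 (y), at z = 65 to 95. An arm at z = 53 to 65 reaches to -y and ends in a hanging lug: 44 wide (x), y = -79 to -65, z = 8 to 65, 23 mm hole along y at x = 0, z = 30. Lug goes between a bay's cheeks, arm over the rear one; nothing stops it in x.
- block2_eye (a point): Centre of the lug hole of block 2: at (0, -72, 30) mm from the block's origin. It must meet its bay's point.
- block3: Blue tube block, 0.22-0.45 kg; None if absent. Origin under its body, 56 (x) x 60 (y) x 65 mm high. White grip fin on top, centred: 14 (x) x 44 (y), at z = 65 to 95. An arm at z = 53 to 65 reaches to -y and ends in a hanging lug: 44 wide (x), y = -79 to -65, z = 8 to 65, 23 mm hole along y at x = 0, z = 30. Lug goes between a bay's cheeks, arm over the rear one; nothing stops it in x.
- block3_eye (a point): Centre of the lug hole of block 3: at (0, -72, 30) mm from the block's origin. It must meet its bay's point.
- pin1: Retaining pin, 99 mm long, 120 g, balanced 12 mm ahead of the origin, lying on the bench. Origin on the shank axis (9 mm up) at the handle's front face; x runs along the shank to its tip. Steel shank 18 mm diameter, 54 long, last 10 mm tapered to 8 mm. Orange handle x = -45 to 0, 20 wide (y), z = -9 to +21 mm: it does not pass the holes.
- pin2: Retaining pin, 99 mm long, 120 g, balanced 12 mm ahead of the origin, lying on the bench. Origin on the shank axis (9 mm up) at the handle's front face; x runs along the shank to its tip. Steel shank 18 mm diameter, 54 long, last 10 mm tapered to 8 mm. Orange handle x = -45 to 0, 20 wide (y), z = -9 to +21 mm: it does not pass the holes.
- pin3: Retaining pin, 99 mm long, 120 g, balanced 12 mm ahead of the origin, lying on the bench. Origin on the shank axis (9 mm up) at the handle's front face; x runs along the shank to its tip. Steel shank 18 mm diameter, 54 long, last 10 mm tapered to 8 mm. Orange handle x = -45 to 0, 20 wide (y), z = -9 to +21 mm: it does not pass the holes.
- tub: Bystander: white jar with yellow lid, 80 mm diameter, 75 mm high, origin under its centre. Leave alone.
- amber: Bystander: amber bottle, 60 mm diameter, 120 mm high, origin under its centre. Leave alone.
- tipbox: Bystander: green tip box with white lid, 85 x 120 x 72 mm high, origin under its centre. Leave alone.

How it is judged:
By the outcome, as a careful person would: the job done as asked, in the order asked, and still so for the second after the job is handed in, with the robot touching nothing.
Of block1, block2, block3 only 2 to 3 are there at a start; the rules pass over those that are not, and their reading is None.
At some moment in a run one of block1, block2, block3, pin1, pin2, pin3 may be knocked a few centimetres aside while the robot is not near it.
It also fails if it takes over 210 s, if anything falls off the work surface, if the arm or the gripper's body presses on something with over 40 N, if the wrist force passes 120 N, or if a joint passes its speed limit or range.

### The arm

A 7-joint arm with a two-finger parallel gripper is mounted at the origin on the work surface. World frame = base frame: x ahead of the robot, y to its left, z up, the work surface at z = 0. Lengths are in m, angles in degrees, forces in N, time in s.
With the tool pointing down it reaches from about 0.425 to 0.875 m from the base axis. Payload 4.7 kg.
Tool frame: the origin (TCP) lies where the fingers leave the gripper's body, on its centre line; the fingertips stand 70 mm ahead of it and the grasp point (between the pads) lies 51 mm ahead of it (env.tip_reach is the distance from the TCP to the fingertips, in m); z points along the fingers, x is the direction in which the jaws open and shut, and the axes are right-handed (so a half turn about z gives the same grasp; the last joint's range is limited). The gripper opens to 87 mm and grips with 3 to 60 N. Pads are 19 mm wide; open, the fingers measure 117 mm over their backs; the gripper's body (75 mm by 190 mm) begins 51 mm behind the grasp point.
Start: joints at [-67.374, 18.392, -4.016, 83.108, 1.295, 78.541, -3.26], TCP at [0.242, 0.603, 0.292] pointing down, gripper open.
Joint ranges: [-163.93, 163.93], [-17.29, 119.83], [-79.2, 71.16], [3.27, 140.29], [-89.18, 269.18], [5.43, 117.66], [-154.24, 154.24]. Speed limits (degrees/s): [147.25, 147.25, 180, 180, 180, 180, 180].

### API

Orientations are given as [roll, pitch, yaw] about the fixed x, y, z axes, in that order (R = Rz(yaw) Ry(pitch) Rx(roll)).
In Python, from cell import env, optics, order gives the robot as it stands.
- The arm moves only by the shell command python3 -m creep 'ROWS' [FORCE]. ROWS is JSON, a list of rows, each a list of 7 numbers: the shift along the tool's x, y, z in cm, then the turn, a rotation vector about the tool's x, y, z in rad, then the opening, from 0 (shut) to 1 (fully open). A call has 1 to 20 rows; each row shifts and turns the pose as measured when the row begins, along the tool's axes as they then stand; what a row does not reach is not made up. A row lasts 1/10 s, in which the tool goes at most 50 mm and 8.59 degrees, less where a joint would pass 70% of its speed; a pose out of reach is approached as far as the arm can. A call with a gripper value outside its range is refused whole. The fingers move at their own pace and stop on an object; FORCE is the grip in N (left out, the last holds). Time passes only in rows, so rows that do not move let the fingers close. It gives the time, the measured TCP pose, the force and the opening at its end, in the units of the state.
- env.get_obs(): the state, without advancing time (a new reading comes with each control period).
- optics.read_camera(name): name is "scene" or "top"; returns a dict with "frame" (400x640x3 uint8, blue, green, red), "z_map" (400x640 float32, m along the optical axis (not along the pixel's ray), 0 where there is no reading), "fx", "fy", "cx", "cy" (pixels), "R" (3x3) and "t" (3): a world point X has camera coordinates R X + t. Camera axes: x right, y down, z forward; pixel columns grow to the right and rows downward; lengths in m; the calibration is good to about 2 mm. A picture is of the moment at which its call begins.
- order.sign_off(): hands the job in, once; it reports no verdict.
The state is a dict: "time_s": time; "qpos": joint angles; "joint_velocities": joint speeds; "effort": joint torques, N m; "tool_pos": TCP position; "tool_rot": TCP orientation; "force": force on the tool from outside, world axes, zero at the start; "wrist_torque": the same for the moment, N m; "grip_width": finger opening in m.
Only numpy, scipy, OpenCV 4.12 (cv2) and the standard library are available. Lean on these libraries where they do the work, as an engineer would, in place of code of your own. Each camera call takes 0.05 s, during which the arm holds its last target. There are 200 camera calls.

## Working session

There is one attempt and no reset: what is moved stays moved. The work goes in short steps, Python scripts to look and compute and a shell command to move; the robot and the scene stay as the last step left them, time stands still between calls to the robot, and variables do not carry over. Pictures are saved under pics/ and viewed, on a budget of 14 in all, crops included, one or two more only if the job needs it, and the job is handed in when it is done.

```bash
ls; mkdir -p pics; python3 - <<'E'
from cell import env, optics, order
import cv2
s=env.get_obs(); print(s)
for n in("scene","top"):
    c=optics.read_camera(n); cv2.imwrite(f"pics/{n}0.png",c["frame"]); print(n,c["fx"],c["fy"],c["cx"],c["cy"],c["R"],c["t"])
E
```

```text
pics
{'time_s': 0.0, 'qpos': array([-67.37449363,  18.43917763,  -4.01558627,  83.17856092,
         1.29531858,  78.53983746,  -3.2612351 ]), 'joint_velocities': array([-0.01763528,  0.06174021, -0.06809938,  0.0139486 , -0.06028993,
       -0.07765129, -0.07019801]), 'effort': array([ 1.31760762e-04, -4.91293502e+01, -4.03269734e-01, -3.12519407e+01,
       -6.37760991e-02,  4.39606409e-02,  1.76724748e-04]), 'tool_pos': array([0.24145288, 0.60301425, 0.291128  ]), 'tool_rot': array([1.79993804e+02, 1.12309927e-01, 6.81831987e+01]), 'force': array([0.39844531, 0.35170346, 0.48473028]), 'wrist_torque': array([0.00675859, 0.037461  , 0.01932789]), 'grip_width': 0.08699415983867663}
scene 460.1073898406861 460.1073898406861 321.0447795828416 200.45354736614573 [[ 0.44379552  0.89612485  0.00240505]
 [ 0.73925356 -0.36458724 -0.56619813]
 [-0.50650736  0.25305414 -0.82426567]] [-0.28811781 -0.35142439  1.54229036]
top 409.4333842387753 409.4333842387753 315.83065856686846 195.90779054101026 [[ 2.09542366e-02 -9.99778042e-01  2.18762482e-03]
 [-9.96484464e-01 -2.10626339e-02 -8.10868535e-02]
 [ 8.11149328e-02 -4.80821027e-04 -9.96704639e-01]] [0.02652416 0.56842592 1.22772701]
```

View pics/scene0.png

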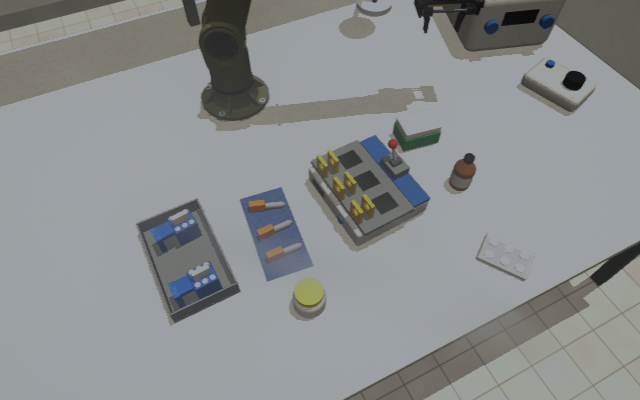

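View pics/top0.png

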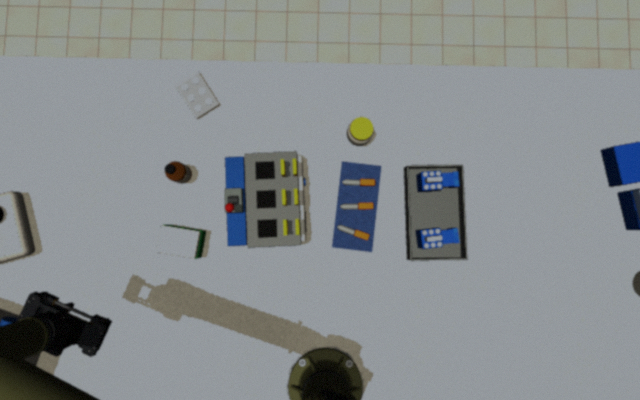

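Scene view: two blue blocks in the bin (near 175,228 and 195,280), three orange pins on the mat (265,205 / 272,230 / 283,252), shaker with yellow cheeks near (345,187), red lever at (393,145). In the top view the bin is at right (435,212), the pins at about (357,183), (357,206), (353,232), and the shaker at (270,200). The blocks and pins already point roughly the shaker's way.

```bash
cat > see.py <<'E'
import numpy as np, cv2
from cell import env, optics, order
def cloud(n):
    c=optics.read_camera(n); z=c["z_map"]; v,u=np.mgrid[:400,:640]
    P=np.stack([(u-c["cx"])/c["fx"]*z,(v-c["cy"])/c["fy"]*z,z],-1)
    c["W"]=(P-c["t"])@c["R"]; c["ok"]=z>0
    c["hsv"]=cv2.cvtColor(c["frame"],cv2.COLOR_BGR2HSV); return c
def plane(c,uv,h):
    uv=np.atleast_2d(np.array(uv,float)); d=np.c_[(uv[:,0]-c["cx"])/c["fx"],(uv[:,1]-c["cy"])/c["fy"],np.ones(len(uv))]@c["R"]
    o=-c["R"].T@c["t"]; return (o+d*((h-o[2])/d[:,2])[:,None])[:,:2]
LIM={"yellow":((20,110,90),(35,255,255)),"orange":((5,140,100),(18,255,255)),"blue":((100,150,60),(125,255,255)),"white":((0,0,140),(180,70,255)),"steel":((0,0,90),(180,70,255)),"red":((0,150,80),(4,255,255))}
def blobs(c,col,zlo,zhi,box,amin=5):
    W=c["W"]; m=cv2.inRange(c["hsv"],*[np.array(x) for x in LIM[col]])>0
    m&=c["ok"]&(W[...,2]>zlo)&(W[...,2]<zhi)&(W[...,0]>box[0])&(W[...,0]<box[1])&(W[...,1]>box[2])&(W[...,1]<box[3])
    n,l,s,ce=cv2.connectedComponentsWithStats(m.astype(np.uint8),connectivity=8)
    return [(ce[i],s[i,4],l==i) for i in range(1,n) if s[i,4]>=amin]
def rect(c,m,h):
    p=plane(c,np.argwhere(m)[:,::-1],h); (ctr,wh,a)=cv2.minAreaRect((p*1000).astype(np.float32))
    return p.mean(0)*1000,np.array(ctr),np.array(wh),a
E
python3 - <<'E'
from see import *
np.set_printoptions(precision=1,suppress=True)
for n in("top","scene"):
    c=cloud(n); print(n,"bench z",np.percentile(c["W"][...,2][c["ok"]],[5,30,50,70]))
    big=(0.3,0.9,-.6,.45)
    for col,lo,hi in(("yellow",.115,.15),("orange",.015,.05),("steel",.008,.035),("blue",.055,.1),("white",.085,.13),("red",.08,.18),("blue",.07,.08)):
        for ce,a,m in blobs(c,col,lo,hi,big,6):
            z=np.median(c["W"][...,2][m]); r=rect(c,m,z); print(col,lo,ce,a,"z%.0f"%(z*1000),*r)
E
```

```text
top bench z [-0.8 -0.   0.   0. ]
yellow 0.115 [281.9 166.4] 57 z130 [640.2 135.5] [639.8 135.6] [42.9  9.8] 6.283145427703857
yellow 0.115 [294. 166.] 51 z130 [642.1 101.5] [643.2 101.7] [42.9  8.9] 6.148362159729004
yellow 0.115 [283.3 196.9] 54 z131 [554.2 129.3] [555.4 128.7] [42.   8.4] 1.58449125289917
yellow 0.115 [295.3 196.3] 55 z130 [556.6  95.7] [559.   95.3] [42.   8.4] 1.4483617544174194
yellow 0.115 [296.6 225.9] 56 z131 [474.5  90.1] [472.8  90.4] [41.5  8.3] 1.4030448198318481
yellow 0.115 [284.5 227. ] 59 z130 [470.7 123.6] [470.7 123.7] [38.8  8.3] 1.5391559600830078
orange 0.015 [367.7 181.7] 50 z31 [ 613.9 -118.6] [ 612.9 -116.4] [18.4 42.8] 1.2143099308013916
orange 0.015 [366.  205.4] 43 z29 [ 541.5 -114.2] [ 541.2 -111.3] [15.2 42.5] 1.208133339881897
orange 0.015 [360.5 233.4] 34 z30 [456.7 -98.5] [ 453.6 -100.7] [41.9 17.2] 72.78208923339844
steel 0.008 [200.5 100.8] 660 z15 [859.7 405.9] [867.5 409.8] [98.5 85.5] 34.1473388671875
steel 0.008 [350.9 181.6] 91 z17 [614.6 -68.6] [615.  -67.4] [15.5 52.4] 1.2145742177963257
steel 0.008 [443.9 191.7] 9 z9 [ 590.4
[... 4588 characters left out ...]
291.3] [ 629.  -291.2] [7.2 5.1] 4.2882232666015625
blue 0.055 [201.  282.5] 14 z67 [ 636.  -309.9] [ 636.  -309.9] [19.2  7.1] 4.9609808921813965
blue 0.055 [175.  295.2] 13 z68 [ 640.3 -373.9] [ 638.9 -373.1] [ 7.5 11.6] 86.26806640625
white 0.085 [178.7 214.5] 66 z98 [ 449.7 -301. ] [ 449.6 -300.4] [11.6 41.9] 10.00603199005127
white 0.085 [199.5 269.5] 86 z98 [ 619.5 -301.3] [ 619.4 -301.2] [10.8 42.8] 4.566226482391357
red 0.08 [392.9 141.8] 29 z162 [524.9 272.2] [524.9 272.1] [18.2 13.2] 7.133670330047607
blue 0.07 [183.1 288.4] 7 z72 [ 634.3 -351.7] [ 634.1 -351.1] [16.9  3. ] 12.035666465759277
blue 0.07 [177.9 291.3] 7 z71 [ 635.2 -364.9] [ 635.4 -365.2] [11.2  3.7] 45.1544189453125
```

Measured: shaker yaw about 4°; bay points 1/2/3 at (473,106), (557.5,112), (642,118) mm. Two blocks: A at (619,-302), yaw 4°, and B at (449,-301), yaw 8°. The pin handles are at about (613,-117), (541,-112) and (455,-100).

```bash
cat > go.py <<'E'
# how far to go: target TCP x y z (mm), tool yaw (deg); turn is about tool axes now, shift in tool axes AFTER the turn
import sys,numpy as np
from scipy.spatial.transform import Rotation as R
from cell import env
x,y,z,yaw=map(float,sys.argv[1:5]); s=env.get_obs()
C=R.from_euler("xyz",s["tool_rot"],degrees=True); T=R.from_euler("xyz",[180,0,yaw],degrees=True)
np.set_printoptions(precision=3,suppress=True)
d=np.array([x,y,z])/10-s["tool_pos"]*100
print("t",s["time_s"],"pos",s["tool_pos"]*1000,"rot",s["tool_rot"],"F",s["force"],"w",s["grip_width"],"q",s["qpos"].round())
print("turn",(C.inv()*T).as_rotvec(),"shift after",T.inv().apply(d),"shift now",C.inv().apply(d))
E
python3 -m creep '[[0,0,0,0,0,0.15,0.6],[0,0,0,0,0,0.15,0.6],[0,0,0,0,0,0.15,0.6],[0,0,0,0,0,0.15,0.6],[0,0,0,0,0,0.15,0.6],[0,0,0,0,0,0.15,0.6],[0,0,0,0,0,0.15,0.6]]' 40; python3 go.py 560 150 290 8
```

```text
time_s: 0.9
tool_pos: [0.2412, 0.6022, 0.289]
tool_rot: [179.7, 0.2, 7.7]
force: [0.9, 0.8, 0.5]
grip_width: 0.0526
t 0.9 pos [241.179 602.235 289.047] rot [179.729   0.164   7.672] F [0.87  0.766 0.48 ] w 0.052603799547525934 q [-74.  18.   4.  84.  -1.  78. -62.]
turn [ 0.005  0.003 -0.006] shift after [25.278 49.221 -0.095] shift now [25.559 49.075  0.064]
```

```bash
python3 -m creep '[[2.1,4.1,0,0,0,0,0.6],[2.1,4.1,0,0,0,0,0.6],[2.1,4.1,0,0,0,0,0.6],[2.1,4.1,0,0,0,0,0.6],[2.1,4.1,0,0,0,0,0.6],[2.1,4.1,0,0,0,0,0.6],[2.1,4.1,0,0,0,0,0.6],[2.1,4.1,0,0,0,0,0.6],[2.1,4.1,0,0,0,0,0.6],[2.1,4.1,0,0,0,0,0.6],[2.1,4.1,0,0,0,0,0.6],[2.1,4.1,0,0,0,0,0.6]]' 40; python3 go.py 448.7 -301.3 230 8.3
```

```text
time_s: 2.1
tool_pos: [0.5615, 0.1394, 0.2866]
tool_rot: [179.9, 0.3, 8.5]
force: [0.7, -0.3, 0.1]
grip_width: 0.0522
t 2.1 pos [561.472 139.355 286.575] rot [179.946   0.329   8.505] F [ 0.663 -0.315  0.134] w 0.05217095922129578 q [-39.  10.  26.  95.  -5.  76.  -4.]
turn [0.001 0.006 0.004] shift after [-17.52   41.976   5.657] shift now [-17.638  41.908   5.798]
```

```bash
python3 -m creep '[[-1.6,3.8,0.5,0,0,0,0.6],[-1.6,3.8,0.5,0,0,0,0.6],[-1.6,3.8,0.5,0,0,0,0.6],[-1.6,3.8,0.5,0,0,0,0.6],[-1.6,3.8,0.5,0,0,0,0.6],[-1.6,3.8,0.5,0,0,0,0.6],[-1.6,3.8,0.5,0,0,0,0.6],[-1.6,3.8,0.5,0,0,0,0.6],[-1.6,3.8,0.5,0,0,0,0.6],[-1.6,3.8,0.5,0,0,0,0.6],[-1.6,3.8,0.5,0,0,0,0.6]]' 40; python3 go.py 448.7 -301.3 145 8.3
```

```text
time_s: 3.2
tool_pos: [0.4453, -0.3183, 0.2315]
tool_rot: [179.8, -0.0, 8.4]
force: [0.5, 0.7, 0.5]
grip_width: 0.0523
t 3.2 pos [ 445.292 -318.318  231.462] rot [179.844  -0.045   8.433] F [0.481 0.748 0.541] w 0.05228317392671273 q [-10.  10.  47. 104.  -8.  69.  48.]
turn [ 0.003 -0.001  0.002] shift after [ 0.583 -1.635  8.646] shift now [ 0.58  -1.657  8.642]
```

```bash
python3 -m creep '[[0.58,-1.6,1,0,0,0,0.6],[0,0,2,0,0,0,0.6],[0,0,2,0,0,0,0.6],[0,0,2,0,0,0,0.6],[0,0,1.4,0,0,0,0.6],[0,0,0.2,0,0,0,0.6]]' 40; python3 go.py 448.7 -301.3 145 8.3
```

```text
time_s: 3.8
tool_pos: [0.444, -0.3113, 0.1428]
tool_rot: [179.6, -0.0, 7.5]
force: [-0.1, -0.1, 0.3]
grip_width: 0.0524
t 3.8 pos [ 444.012 -311.312  142.808] rot [179.579  -0.024   7.504] F [-0.066 -0.092  0.349] w 0.05240484385893886 q [ -8.  16.  46. 110. -13.  59.  51.]
turn [ 0.007 -0.    -0.014] shift after [ 0.608 -0.923 -0.219] shift now [ 0.596 -0.93  -0.226]
```

```bash
python3 -m creep '[[0,0,0,0,0,0,0],[0,0,0,0,0,0,0],[0,0,0,0,0,0,0],[0,0,0,0,0,0,0],[0,0,0,0,0,0,0],[0,0,-1,0,0,0,0],[0,0,-2,0,0,0,0],[0,0,-3,0,0,0,0],[0,0,-3,0,0,0,0],[0,0,-3,0,0,0,0],[0,0,-2,0,0,0,0],[0,0,-1,0,0,0,0]]' 45; python3 go.py 468 178 300 4
```

```text
time_s: 5.0
tool_pos: [0.4418, -0.3096, 0.3009]
tool_rot: [179.7, 0.1, 7.4]
force: [0.2, 0.5, -2.0]
grip_width: 0.0138
t 5.0 pos [ 441.765 -309.629  300.912] rot [179.695   0.123   7.418] F [ 0.215  0.483 -2.015] w 0.013766438547660055 q [-13.   5.  48. 100.  -4.  77.  43.]
turn [0.005 0.002 0.06 ] shift after [  6.019 -48.461   0.091] shift now [  8.898 -48.016  -0.184]
```

```bash
python3 -m creep '[[0.3,-1,0,0,0,0.06,0],[0.3,-2,0,0,0,0,0],[0.4,-3.4,0,0,0,0,0],[0.4,-3.4,0,0,0,0,0],[0.4,-3.4,0,0,0,0,0],[0.4,-3.4,0,0,0,0,0],[0.4,-3.4,0,0,0,0,0],[0.4,-3.4,0,0,0,0,0],[0.4,-3.4,0,0,0,0,0],[0.4,-3.4,0,0,0,0,0],[0.4,-3.4,0,0,0,0,0],[0.4,-3.4,0,0,0,0,0],[0.4,-3.4,0,0,0,0,0],[0.4,-3.4,0,0,0,0,0],[0.4,-2,0,0,0,0,0],[0,-1,0,0,0,0,0],[0,0,0,0,0,0,0]]'; python3 go.py 469 168 300 4
python3 - <<'E'
from see import *
np.set_printoptions(precision=1,suppress=True)
out=[]
for n in("top","scene"):
    c=cloud(n); W=c["W"]
    out.append(cv2.resize(c["frame"][100:290,200:420] if n=="top" else c["frame"][90:280,230:450],None,fx=1.8,fy=1.8,interpolation=cv2.INTER_CUBIC))
    for ce,a,m in blobs(c,"blue",.09,.26,(.35,.6,-.1,.3),6):
        z=np.median(W[...,2][m]); r=rect(c,m,z); print(n,ce,a,"z%.0f"%(z*1000),*r, "ptp",np.percentile(W[m]*1000,[3,97],axis=0).ravel())
cv2.imwrite("pics/a1.png",cv2.hconcat(out))
E
```

```text
time_s: 6.7
tool_pos: [0.4627, 0.1741, 0.2909]
tool_rot: [179.3, 0.9, 3.2]
force: [-0.1, 0.1, -2.6]
grip_width: 0.0138
t 6.7 pos [462.725 174.15  290.851] rot [179.303   0.875   3.23 ] F [-0.061  0.078 -2.628] w 0.013781968509924898 q [-40.  -0.  16. 105.   0.  77. -21.]
turn [ 0.012  0.015 -0.013] shift after [ 0.583  0.657 -0.915] shift now [ 0.578  0.661 -0.916]
top [281.3 228.8] 269 z210 [465.4 125.8] [466.3 126.6] [38.6 46.6] 1.2031787633895874 ptp [447.1 105.8 204.3 483.4 147.9 213.9]
```

View pics/a1.png

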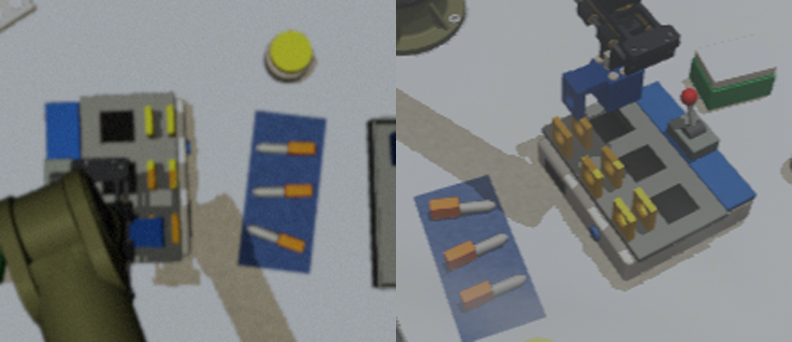

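The block hangs in the gripper over bay 1, lug toward the cheeks (scene crop ~(600,85)). Next I'll check its slope and its precise offset.

```bash
cat > lug.py <<'E'
from see import *
import sys
np.set_printoptions(precision=3,suppress=True)
def look(x0,x1):
    for n in("top","scene"):
        c=cloud(n); W=c["W"]
        m=cv2.inRange(c["hsv"],np.array((100,130,25)),np.array((130,255,255)))>0
        m&=c["ok"]&(W[...,0]>x0)&(W[...,0]<x1)&(W[...,1]>.0)&(W[...,1]<.26)&(W[...,2]>.1)&(W[...,2]<.3)
        l=cv2.connectedComponentsWithStats(m.astype(np.uint8)); 
        if l[0]<2: print(n,"none"); continue
        m=l[1]==1+np.argmax(l[2][1:,4])
        P=W[m]; top=P[P[:,2]>np.percentile(P[:,2],95)-.018]
        A=np.c_[top[:,:2]-top[:,:2].mean(0),np.ones(len(top))]; k=np.linalg.lstsq(A,top[:,2],rcond=None)[0]
        r=cv2.minAreaRect((top[:,:2]*1000).astype(np.float32))
        print(n,len(top),"slope x,y",k[:2],"z",k[2]*1000,"mean",top.mean(0)*1000,"rect",r,"lim",np.percentile(top,[1,99],axis=0)*1000)
look(float(sys.argv[1]),float(sys.argv[2]))
E
python3 lug.py .38 .54
```

```text
top 265 slope x,y [0.024 0.021] z 211.14356664528793 mean [466.053 124.259 211.144] rect ((466.3622131347656, 125.31574249267578), (38.676116943359375, 44.46038818359375), 1.2652289867401123) lim [[446.869 103.104 205.661]
 [485.941 147.356 215.27 ]]
scene 149 slope x,y [ 0.018 -0.008] z 208.5948365979365 mean [466.911 139.579 208.595] rect ((465.95050048828125, 139.20767211914062), (40.173770904541016, 43.725181579589844), 1.2601310014724731) lim [[446.206 117.851 204.878]
 [484.868 158.478 212.475]]
```

```bash
python3 -m creep '[[0.5,0.3,-0.3,0.012,0.015,-0.013,0],[0.1,0,0,0,0,0,0],[0,0,0,0,0,0,0],[0,0,0,0,0,0,0]]' 60; python3 go.py 468.5 171.3 260 4
```

```text
time_s: 7.3
tool_pos: [0.4712, 0.1644, 0.2956]
tool_rot: [-179.9, -0.2, 3.4]
force: [-1.5, 0.5, -2.8]
grip_width: 0.0134
t 7.3 pos [471.154 164.448 295.605] rot [-179.928   -0.22     3.409] F [-1.465  0.479 -2.802] w 0.013359328628298847 q [-39.  -1.  17. 105.   0.  76. -19.]
turn [-0.001 -0.004 -0.01 ] shift after [-0.217 -0.702  3.561] shift now [-0.238 -0.695  3.56 ]
```

```bash
python3 -m creep '[[-0.15,-0.5,0.5,0,0,-0.01,0],[0,0,0.5,0,0,0,0],[0,0,0,0,0,0,0],[0,0,0,0,0,0,0]]'; python3 go.py 468.5 171.3 250 4
```

```text
time_s: 7.7
tool_pos: [0.4688, 0.17, 0.2843]
tool_rot: [-179.9, -0.2, 4.1]
force: [1.2, 0.2, -2.9]
grip_width: 0.0133
t 7.7 pos [468.817 170.047 284.272] rot [-179.94    -0.168    4.069] F [ 1.152  0.232 -2.887] w 0.013293614348132376 q [-39.  -0.  17. 105.   0.  75. -19.]
turn [-0.001 -0.003  0.001] shift after [-0.023 -0.127  3.427] shift now [-0.033 -0.124  3.427]
```

```bash
python3 -m creep '[[0,-0.1,0.6,0,0,0,0],[0,0,0.8,0,0,0,0],[0,0,0.8,0,0,0,0],[0,0,0.8,0,0,0,0],[0,0,0.4,0,0,0,0],[0,0,0,0,0,0,0],[0,0,0,0,0,0,0]]'; python3 go.py 468.5 171.3 226 4; python3 lug.py .38 .54
```

```text
time_s: 8.4
tool_pos: [0.4683, 0.171, 0.2461]
tool_rot: [180.0, -0.1, 4.1]
force: [0.2, -0.2, -2.6]
grip_width: 0.0135
t 8.4 pos [468.312 171.047 246.119] rot [180.     -0.06    4.082] F [ 0.215 -0.225 -2.648] w 0.0134628728126968 q [-39.   1.  17. 108.  -0.  70. -19.]
turn [-0.    -0.001  0.001] shift after [ 0.021 -0.024  2.012] shift now [ 0.018 -0.024  2.012]
top 242 slope x,y [-0.16   0.218] z 167.82687268412553 mean [473.723 123.659 167.827] rect ((474.253662109375, 125.3075180053711), (40.47170639038086, 43.32978057861328), 2.1085360050201416) lim [[454.244 103.366 157.213]
 [494.911 146.666 260.599]]
scene 101 slope x,y [-0.    -0.029] z 163.15991688503286 mean [473.897 146.098 163.16 ] rect ((475.26416015625, 149.60693359375), (36.59513854980469, 37.71109390258789), 72.92655181884766) lim [[454.939 128.385 159.659]
 [496.984 161.34  166.881]]
```

```bash
python3 -m creep '[[-0.1,0.25,0.3,0,0,0,0],[0,0,0.5,0,0,0,0],[0,0,0.5,0,0,0,0],[0,0,0.3,0,0,0,0],[0,0,0,0,0,0,0]]'; python3 go.py 467.5 168.5 226 4
```

```text
time_s: 9.0
tool_pos: [0.4679, 0.1684, 0.2298]
tool_rot: [-179.9, -0.2, 4.1]
force: [0.1, -0.7, -2.4]
grip_width: 0.0133
t 9.0 pos [467.943 168.362 229.773] rot [-179.946   -0.168    4.072] F [ 0.105 -0.712 -2.391] w 0.013300209661493896 q [-39.   2.  17. 110.  -1.  68. -18.]
turn [-0.001 -0.003  0.001] shift after [-0.043 -0.017  0.377] shift now [-0.044 -0.017  0.377]
```

```bash
python3 -m creep '[[0,0,0.2,0,0,0,0],[0,0,0.2,0,0,0,0],[0,0,0.2,0,0,0,0],[0,0,0,0,0,0,0]]'; python3 go.py 467.5 168.5 226 4
```

```text
time_s: 9.4
tool_pos: [0.469, 0.1689, 0.2265]
tool_rot: [-179.9, -0.3, 4.1]
force: [0.2, 0.6, -2.7]
grip_width: 0.0137
t 9.4 pos [468.982 168.896 226.492] rot [-179.861   -0.316    4.085] F [ 0.17   0.557 -2.703] w 0.013708111447674623 q [-39.   2.  17. 110.  -1.  68. -18.]
turn [-0.002 -0.006  0.001] shift after [-0.151  0.029  0.049] shift now [-0.151  0.029  0.048]
```

```bash
python3 -m creep '[[-0.12,0,0.3,0,0.003,0,0],[0,0,0.3,0,0,0,0],[0,0,0.3,0,0,0,0],[0,0,0,0,0,0,0]]'; python3 go.py 467.5 168.5 226 4
```

```text
time_s: 9.8
tool_pos: [0.4699, 0.1694, 0.2267]
tool_rot: [-179.6, -0.8, 4.1]
force: [-0.5, -0.6, -3.1]
grip_width: 0.0137
t 9.8 pos [469.865 169.441 226.703] rot [-179.648   -0.825    4.08 ] F [-0.493 -0.6   -3.106] w 0.013673662523043103 q [-39.   2.  17. 110.  -1.  67. -18.]
turn [-0.006 -0.014  0.001] shift after [-0.242  0.077  0.07 ] shift now [-0.244  0.077  0.066]
```

```bash
python3 lug.py .38 .54; python3 - <<'E'
from see import *
s=env.get_obs(); print(s["qpos"],s["effort"],s["force"],s["wrist_torque"])
a=optics.read_camera("scene")["frame"][40:210,230:430]; b=optics.read_camera("top")["frame"][130:300,200:400]
cv2.imwrite("pics/a2.png",cv2.resize(cv2.hconcat([a,b]),None,fx=2,fy=2,interpolation=cv2.INTER_CUBIC))
E
```

```text
top 225 slope x,y [-0.295  0.321] z 149.58024657428564 mean [475.616 122.929 149.58 ] rect ((475.0167236328125, 123.78639221191406), (41.38190460205078, 42.71123504638672), 8.439051628112793) lim [[456.774 101.761 139.143]
 [495.462 145.179 246.659]]
scene 55 slope x,y [ 0.042 -0.018] z 143.29273870406675 mean [478.181 149.742 143.293] rect ((479.4461364746094, 149.9941864013672), (19.168428421020508, 41.438541412353516), 77.26958465576172) lim [[459.857 139.531 140.545]
 [498.942 159.29  146.808]]
[-39.18152561   1.80464699  16.69948911 110.24006541  -0.64952353
  67.01896206 -18.16084263] [ 1.52184446e-01 -2.90708703e+01  4.35181707e-01 -2.85137773e+01
 -6.34223479e-02 -2.41292588e-02  4.96139692e-04] [-0.30460145  0.02248245  3.47360802] [-0.18144183  0.24915216 -0.04031702]
```

View pics/a2.png

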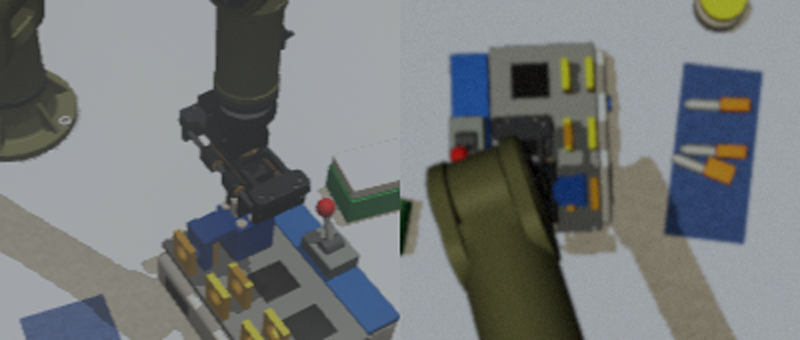

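```bash
python3 -m creep '[[-0.15,0,-0.4,-0.006,-0.014,0,0],[0,0,0,0,0,0,0],[0,0,0,0,0,0,0]]'; python3 go.py 468 169 226 4
```

```text
time_s: 10.3
tool_pos: [0.4682, 0.1697, 0.2286]
tool_rot: [179.9, 0.1, 4.1]
force: [-0.3, 0.3, -2.5]
grip_width: 0.0137
t 10.3 pos [468.158 169.735 228.61 ] rot [179.946   0.075   4.103] F [-0.336  0.296 -2.548] w 0.013669182443986126 q [-39.   2.  17. 110.  -1.  68. -18.]
turn [0.001 0.001 0.002] shift after [-0.021  0.072  0.261] shift now [-0.021  0.072  0.261]
```

Good pose; lower to touch, then release and rise.

```bash
python3 -m creep '[[0,0.05,0.2,0,0,0,0],[0,0,0.15,0,0,0,0],[0,0,0,0,0,0,0]]'; python3 go.py 468 169 226 4
```

```text
time_s: 10.6
tool_pos: [0.4682, 0.1694, 0.2259]
tool_rot: [180.0, 0.1, 4.1]
force: [0.5, -0.8, -2.9]
grip_width: 0.0137
t 10.6 pos [468.221 169.42  225.904] rot [179.958   0.094   4.118] F [ 0.513 -0.827 -2.877] w 0.013665509694946855 q [-39.   2.  17. 110.  -1.  68. -18.]
turn [0.001 0.002 0.002] shift after [-0.025  0.04  -0.01 ] shift now [-0.025  0.04  -0.01 ]
```

```bash
python3 -m creep '[[0,0,0,0,0,0,0.35],[0,0,0,0,0,0,0.35],[0,0,0,0,0,0,0.35],[0,0,-1,0,0,0,0.35],[0,0,-2,0,0,0,0.35],[0,0,-3,0,0,0,0.35],[0,0,-3,0,0,0,0.35],[0,0,-1,0,0,0,0.35]]'; python3 go.py 555 -100 290 0
```

```text
time_s: 11.4
tool_pos: [0.468, 0.1692, 0.3299]
tool_rot: [179.9, 0.2, 4.1]
force: [-0.3, -0.1, 0.6]
grip_width: 0.0303
t 11.4 pos [467.951 169.189 329.874] rot [179.918   0.165   4.09 ] F [-0.303 -0.082  0.636] w 0.03025565675883713 q [-40.  -2.  16. 101.   0.  80. -19.]
turn [0.002 0.003 0.071] shift after [ 8.705 26.919  3.987] shift now [ 6.774 27.465  4.007]
```

```bash
python3 -m creep '[[0.6,2,0,0,0,0,0.4],[0.7,3.5,0,0,0,0,0.5],[0.7,3.5,0.5,0,0,0,0.6],[0.7,3.5,0.7,0,0,0,0.6],[0.7,3.5,0.7,0,0,0,0.6],[0.7,3.5,0.7,0,0,0,0.6],[0.7,3.5,0.7,0,0,0,0.6],[0.7,3.5,0.7,0,0,0,0.6],[0.7,3.5,0.7,0,0,0,0.6],[0.7,3.5,0.7,0,0,0,0.6],[0.7,3.5,0.7,0,0,0,0.6],[0.7,3.5,0.7,0,0,0,0.6],[0.7,3.5,0.7,0,0,0,0.6],[0.7,2,0.7,0,0,0,0.6],[0,0,0,0,0,0,0.6]]'; python3 go.py 618.9 -303 145 4
cat > chk.py <<'E'
from see import *
np.set_printoptions(precision=1,suppress=True)
for n in("top","scene"):
    c=cloud(n)
    for nm,col,lo,hi,box in(("fin","white",.165,.2,(.4,.72,.1,.26)),("arm","blue",.138,.155,(.4,.72,.07,.26)),("handle","orange",.015,.05,(.35,.75,-.25,.1)),("shank","steel",.008,.025,(.35,.75,-.25,.06))):
        for ce,a,m in blobs(c,col,lo,hi,box,12):
            z=np.median(c["W"][...,2][m]); r=rect(c,m,{"handle":.03,"shank":.016}.get(nm,z)); print(n,nm,ce,a,"z%.0f"%(z*1000),*r)
E
python3 chk.py
```

```text
time_s: 12.9
tool_pos: [0.6043, -0.2954, 0.2427]
tool_rot: [-179.9, 0.0, 4.7]
force: [-0.0, -0.1, 0.3]
grip_width: 0.0524
t 12.9 pos [ 604.254 -295.388  242.745] rot [-179.902    0.046    4.659] F [-0.034 -0.119  0.35 ] w 0.05241438874563841 q [ -4.  26.  38.  84. -16.  75.  40.]
turn [-0.002  0.001  0.012] shift after [1.408 0.862 9.775] shift now [1.406 0.894 9.772]
top fin [261.9 227. ] 74 z175 [469.2 180.5] [469.2 181.6] [10.6 40. ] 1.201940894126892
top arm [282.  226.3] 288 z145 [472.3 129.5] [472.  130.7] [46.4 57.5] 1.709269404411316
top handle [367.6 181.8] 44 z30 [ 613.6 -118.2] [ 613.  -116.6] [18.4 42.7] 1.2146399021148682
top handle [365.7 205.6] 41 z30 [ 540.8 -113.3] [ 541.2 -111.2] [15.2 42.6] 1.207526445388794
top handle [356.5 210.3] 15 z20 [525.9 -85.5] [526.4 -87.4] [11.2 28. ] 13.710933685302734
top handle [358.4 218.9] 14 z19 [500.3 -91.6] [500.7 -90.3] [39.2  3.1] 71.18934631347656
top shank [350.8 181.7] 94 z17 [614.6 -68.3] [615.1 -67.4] [15.5 52.4] 1.214660406112671
top shank [346.2 207.5] 189 z16 [534.6 -55.2] [530.1 -54.9] [42.9 67.6] 1.2087762355804443
scene fin [352.3 136.9] 63 z172 [470.3 179.6] [470.3 179.9] [14.1 41.8] 2.321897029876709
scene shank [283.7 222.3] 233 z14 [538.7 -57.8] [542.8 -56.9] [57.1 52. ] 66.96635437011719
scene shank [263.9 235.6] 31 z14 [ 553.6 -121.5] [ 554.3 -120. ] [29.9  9.7] 78.38370513916016
scene shank [286.7 250.4] 179 z15 [620.7 -85.2] [619.5 -90.7] [98.  19.5] 89.6360855102539
```

```bash
python3 -m creep '[[1.2,0.8,1,0,0,0.01,0.6],[0.2,0.1,2,0,0,0,0.6],[0,0,2,0,0,0,0.6],[0,0,1.5,0,0,0,0.6],[0,0,0,0,0,0,0.6],[0,0,0,0,0,0,0.6]]'; python3 go.py 618.9 -303 142 4
```

```text
time_s: 13.6
tool_pos: [0.6228, -0.2895, 0.1812]
tool_rot: [-179.4, -0.4, 4.9]
force: [0.3, -0.1, 0.0]
grip_width: 0.0522
t 13.6 pos [ 622.804 -289.502  181.163] rot [-179.448   -0.44     4.886] F [ 0.332 -0.109  0.048] w 0.052194590856667326 q [ -3.  30.  36.  86. -19.  70.  41.]
turn [-0.01  -0.008  0.015] shift after [-0.484  1.319  3.916] shift now [-0.534  1.349  3.899]
```

```bash
python3 -m creep '[[-0.45,1.1,0.5,-0.01,-0.008,0.015,0.6],[0,0.2,1,0,0,0,0.6],[0,0,1,0,0,0,0.6],[0,0,1,0,0,0,0.6],[0,0,0,0,0,0,0.6],[0,0,0,0,0,0,0.6]]'; python3 go.py 618.9 -303 142 4
```

```text
time_s: 14.2
tool_pos: [0.6198, -0.3045, 0.1456]
tool_rot: [179.9, -0.1, 3.9]
force: [-0.7, 0.1, -0.3]
grip_width: 0.0522
t 14.2 pos [ 619.81  -304.493  145.598] rot [179.853  -0.122   3.942] F [-0.717  0.089 -0.258] w 0.05215259786810893 q [ -2.  32.  36.  87. -20.  66.  41.]
turn [ 0.003 -0.002 -0.001] shift after [-0.08  -0.155  0.36 ] shift now [-0.081 -0.156  0.359]
```

```bash
python3 -m creep '[[0,0,0.35,0,0,0,0.6],[0,0,0,0,0,0,0],[0,0,0,0,0,0,0],[0,0,0,0,0,0,0],[0,0,0,0,0,0,0],[0,0,0,0,0,0,0],[0,0,-1,0,0,0,0],[0,0,-2,0,0,0,0],[0,0,-3,0,0,0,0],[0,0,-3,0,0,0,0],[0,0,-3,0,0,0,0],[0,0,-2,0,0,0,0],[0,0,-1,0,0,0,0],[0,0,0,0,0,0,0]]' 60; python3 go.py 637 188 290 4
```

```text
time_s: 15.6
tool_pos: [0.6181, -0.3032, 0.2984]
tool_rot: [180.0, 0.1, 3.9]
force: [0.1, -0.0, -2.8]
grip_width: 0.0136
t 15.6 pos [ 618.148 -303.195  298.449] rot [179.979   0.086   3.913] F [ 0.079 -0.017 -2.769] w 0.01357479936829843 q [ -3.  26.  38.  78. -16.  82.  39.]
turn [ 0.     0.001 -0.002] shift after [  5.307 -48.868   0.845] shift now [  5.234 -48.877   0.819]
```

```bash
python3 -m creep '[[0.3,-1,0,0,0,0,0],[0.3,-2,0,0,0,0,0],[0.4,-3.4,0,0,0,0,0],[0.4,-3.4,0,0,0,0,0],[0.4,-3.4,0,0,0,0,0],[0.4,-3.4,0,0,0,0,0],[0.4,-3.4,0,0,0,0,0],[0.4,-3.4,0,0,0,0,0],[0.4,-3.4,0,0,0,0,0],[0.4,-3.4,0,0,0,0,0],[0.4,-3.4,0,0,0,0,0],[0.4,-3.4,0,0,0,0,0],[0.4,-3.4,0,0,0,0,0],[0.4,-3.4,0,0,0,0,0],[0.2,-2,0,0,0,0,0],[0,-1,0,0,0,0,0],[0,0,0,0,0,0,0],[0,0,0,0,0,0,0]]'; python3 go.py 637 188 290 4; python3 lug.py .55 .71
```

```text
time_s: 17.4
tool_pos: [0.6277, 0.2025, 0.2669]
tool_rot: [-179.8, 2.8, 4.4]
force: [-0.3, -0.5, -1.5]
grip_width: 0.0136
t 17.4 pos [627.698 202.547 266.909] rot [-179.804    2.803    4.383] F [-0.327 -0.476 -1.495] w 0.013613695501185909 q [-40.  23.  28.  82. -11.  80.  -8.]
turn [-0.003  0.049  0.007] shift after [ 0.826  1.516 -2.309] shift now [ 0.702  1.513 -2.351]
top 310 slope x,y [-0.331  0.19 ] z 192.5413269066134 mean [627.945 151.553 192.541] rect ((626.2718505859375, 153.2317352294922), (52.5833854675293, 53.580589294433594), 4.550800323486328) lim [[601.711 126.894 178.55 ]
 [650.772 180.935 288.029]]
scene 331 slope x,y [-0.043 -0.012] z 187.41349810069707 mean [630.392 157.275 187.413] rect ((631.3732299804688, 164.67926025390625), (54.098384857177734, 77.45417022705078), 6.546917915344238) lim [[607.572 127.787 183.503]
 [653.911 200.26  191.658]]
```

```bash
python3 -m creep '[[0.1,0,-1.5,0,0.049,0,0],[0.3,0,-1,0,0,0,0],[0.2,0.7,0,0,0,0.005,0],[0.1,0.6,0,0,0,0,0],[0,0,0,0,0,0,0],[0,0,0,0,0,0,0]]'; python3 go.py 637 187 260 4; python3 lug.py .55 .71
```

```text
time_s: 18.1
tool_pos: [0.6384, 0.1798, 0.2926]
tool_rot: [-180.0, 0.0, 3.3]
force: [0.6, 0.2, -2.7]
grip_width: 0.0134
t 18.1 pos [638.396 179.835 292.643] rot [-179.956    0.044    3.345] F [ 0.618  0.189 -2.74 ] w 0.013423769829325836 q [-40.  21.  29.  82. -10.  79.  -7.]
turn [-0.001  0.001 -0.011] shift after [-0.089 -0.724  3.264] shift now [-0.095 -0.721  3.265]
top 282 slope x,y [ 0.025 -0.002] z 215.22787432948397 mean [642.281 127.782 215.228] rect ((642.3533325195312, 129.8957977294922), (40.448768615722656, 49.9017219543457), 1.3784006834030151) lim [[622.703 104.754 207.634]
 [662.354 154.924 220.165]]
scene 342 slope x,y [-0.    -0.019] z 213.232069648979 mean [644.696 136.162 213.232] rect ((642.8828125, 150.6356201171875), (53.42570877075195, 90.5512466430664), 1.4018462896347046) lim [[622.888 105.759 209.066]
 [667.647 193.631 217.051]]
```

```bash
python3 -m creep '[[-0.1,-0.6,0.3,0,0,-0.011,0],[0,0,0.8,0,0,0,0],[0,0,0.8,0,0,0,0],[0,0,0.6,0,0,0,0],[0,0,0,0,0,0,0],[0,0,0,0,0,0,0]]'; python3 go.py 637.2 187 224 4
```

```text
time_s: 18.8
tool_pos: [0.6355, 0.1885, 0.2631]
tool_rot: [-180.0, 0.3, 4.2]
force: [0.0, -0.2, -2.4]
grip_width: 0.0136
t 18.8 pos [635.487 188.537 263.138] rot [-179.983    0.252    4.227] F [ 0.038 -0.202 -2.381] w 0.01356607990097525 q [-40.  22.  28.  84. -11.  76.  -7.]
turn [-0.     0.004  0.004] shift after [0.16  0.165 3.914] shift now [0.177 0.167 3.913]
```

```bash
python3 -m creep '[[0.1,0.15,0.3,0,0.004,0.004,0],[0,0,0.7,0,0,0,0],[0,0,0.7,0,0,0,0],[0,0,0.5,0,0,0,0],[0,0,0,0,0,0,0],[0,0,0,0,0,0,0]]'; python3 go.py 637.2 187 224 4;python3 lug.py .55 .71
```

```text
time_s: 19.4
tool_pos: [0.6369, 0.1866, 0.2394]
tool_rot: [-180.0, -0.0, 3.9]
force: [0.3, -1.0, -2.3]
grip_width: 0.0135
t 19.4 pos [636.86  186.583 239.385] rot [-179.987   -0.02     3.944] F [ 0.279 -0.956 -2.297] w 0.013546233864908356 q [-40.  23.  28.  86. -11.  74.  -7.]
turn [-0.    -0.    -0.001] shift after [ 0.037 -0.039  1.539] shift now [ 0.036 -0.039  1.539]
top 273 slope x,y [-0.539  0.257] z 165.43164158907186 mean [641.265 134.681 165.432] rect ((636.5394897460938, 136.02003479003906), (57.916709899902344, 51.62765121459961), 4.6431121826171875) lim [[614.004 110.648 151.514]
 [662.499 163.271 253.952]]
scene 281 slope x,y [ 0.014 -0.006] z 160.24175696825242 mean [641.223 138.867 160.242] rect ((643.227294921875, 140.70779418945312), (50.09777069091797, 57.84104537963867), 3.0242984294891357) lim [[620.667 111.778 156.527]
 [664.056 168.113 164.165]]
```

```bash
python3 -m creep '[[0,0,0.5,0,0,0,0],[0,0,0.5,0,0,0,0],[0,0,0.3,0,0,0,0],[0,0,0,0,0,0,0]]'; python3 go.py 637.2 187 224 4
```

```text
time_s: 19.9
tool_pos: [0.6372, 0.1868, 0.226]
tool_rot: [-180.0, -0.1, 4.0]
force: [0.2, -0.4, -2.1]
grip_width: 0.0134
t 19.9 pos [637.162 186.828 226.01 ] rot [-179.958   -0.089    3.959] F [ 0.157 -0.372 -2.085] w 0.013374771590330419 q [-40.  24.  28.  87. -11.  72.  -7.]
turn [-0.001 -0.002 -0.001] shift after [ 0.005 -0.017  0.201] shift now [ 0.005 -0.017  0.201]
```

```bash
python3 -m creep '[[0,0,0.2,0,0,0,0],[0,0,0.1,0,0,0,0],[0,0,0,0,0,0,0.35],[0,0,0,0,0,0,0.35],[0,0,0,0,0,0,0.35],[0,0,-1,0,0,0,0.35],[0,0,-2,0,0,0,0.35],[0,0,-3,0,0,0,0.35],[0,0,-3,0,0,0,0.35],[0,0,-1,0,0,0,0.35]]'; python3 go.py 613.5 -116.5 200 -1.1
```

```text
time_s: 20.9
tool_pos: [0.6373, 0.1865, 0.3295]
tool_rot: [-179.9, -0.2, 3.9]
force: [0.3, 0.5, -0.2]
grip_width: 0.0306
t 20.9 pos [637.316 186.496 329.502] rot [-179.942   -0.218    3.934] F [ 0.265  0.508 -0.243] w 0.030636653812619458 q [-40.  20.  29.  79. -10.  83.  -8.]
turn [-0.001 -0.004  0.088] shift after [-1.8  30.34 12.95] shift now [-4.504 30.078 12.903]
```

```bash
python3 -m creep '[[0,1.5,0,0,0,0.088,0.5],[-0.1,3,0.8,0,0,0,0.5],[-0.2,3.3,1.4,0,0,0,0.5],[-0.2,3.3,1.4,0,0,0,0.5],[-0.2,3.3,1.4,0,0,0,0.5],[-0.2,3.3,1.4,0,0,0,0.5],[-0.2,3.3,1.4,0,0,0,0.5],[-0.2,3.3,1.4,0,0,0,0.5],[-0.2,3,1.4,0,0,0,0.5],[-0.2,2,1.2,0,0,0,0.5],[0,0,0,0,0,0,0.5],[0,0,0,0,0,0,0.5]]'; python3 go.py 613.5 -117 75 -1.1; python3 chk.py
```

```text
time_s: 22.1
tool_pos: [0.6166, -0.1134, 0.2081]
tool_rot: [-179.6, -0.6, -1.1]
force: [0.4, 1.0, 1.2]
grip_width: 0.0433
t 22.1 pos [ 616.573 -113.391  208.119] rot [-179.625   -0.621   -1.104] F [0.431 1.047 1.231] w 0.043287387001248775 q [-21.  21.  36.  94. -13.  69.  17.]
turn [-0.007 -0.011 -0.   ] shift after [-0.3    0.367 13.312] shift now [-0.444  0.454 13.305]
top fin [260.4 163.9] 74 z175 [638.7 190. ] [638.6 189.6] [10.9 40.5] 1.2214043140411377
top fin [261.9 227. ] 74 z175 [469.2 180.5] [469.2 181.5] [10.6 40. ] 1.2019639015197754
top arm [279.9 165.5] 297 z145 [640.2 139.9] [637.3 149.2] [47.5 74.8] 1.4937406778335571
top arm [256.9 169.4] 16 z145 [627.9 203.3] [627.2 203.4] [22.4  6.6] 84.040283203125
top arm [282.  226.3] 284 z145 [472.5 129.3] [474.5 130.8] [41.  57.6] 1.199540615081787
top shank [350.9 181.6] 96 z16 [614.8 -68.6] [615.1 -67.4] [15.5 52.4] 1.2146605253219604
top shank [346.2 207.6] 188 z16 [534.4 -55.3] [530.1 -54.9] [42.9 67.6] 1.2087762355804443
scene fin [352.3 136.8] 61 z173 [470.5 179.4] [470.4 179.7] [14.1 41.9] 1.3768099546432495
scene fin [388.8 181.9] 69 z173 [639.8 188.9] [639.7 189. ] [11.2 40.7] 4.306917667388916
scene arm [363.8 199.3] 85 z144 [641.3 120.7] [642.9 123.4] [39.9 22.6] 3.346210241317749
scene shank [286.6 250.5] 171 z15 [620.9 -85.4] [619.8 -90.8] [19.5 97.8] 3.6397454738616943
```

```bash
python3 -m creep '[[-0.3,0.3,1,-0.007,-0.011,0,0.5],[0,0,2.5,0,0,0,0.5],[0,0,2.5,0,0,0,0.5],[0,0,2,0,0,0,0.5],[0,0,1,0,0,0,0.5],[0,0,0,0,0,0,0.5],[0,0,0,0,0,0,0.5]]'; python3 go.py 613.5 -117 75 -1.1
```

```text
time_s: 22.9
tool_pos: [0.6177, -0.1055, 0.1169]
tool_rot: [-179.9, -0.2, -0.1]
force: [-0.2, 0.1, 0.4]
grip_width: 0.0434
t 22.9 pos [ 617.744 -105.499  116.948] rot [-179.91    -0.245   -0.125] F [-0.168  0.064  0.447] w 0.04342578997796815 q [-19.  26.  34.  99. -17.  60.  20.]
turn [-0.002 -0.004  0.017] shift after [-0.402  1.158  4.195] shift now [-0.44   1.158  4.191]
```

```bash
python3 -m creep '[[-0.4,1,0.3,0,-0.004,0.017,0.5],[0,0.1,1,0,0,0,0.5],[0,0,0.8,0,0,0,0.5],[0,0,0,0,0,0,0.5],[0,0,0,0,0,0,0.5]]'; python3 go.py 613.5 -117 75 -1.1
```

```text
time_s: 23.4
tool_pos: [0.615, -0.1181, 0.0971]
tool_rot: [-179.9, -0.3, -1.2]
force: [-1.1, 0.5, 0.5]
grip_width: 0.0434
t 23.4 pos [ 615.032 -118.129   97.131] rot [-179.926   -0.272   -1.211] F [-1.105  0.48   0.538] w 0.04343401752003858 q [-18.  28.  33. 100. -18.  58.  21.]
turn [-0.001 -0.005 -0.002] shift after [-0.155 -0.11   2.213] shift now [-0.166 -0.107  2.213]
```

```bash
python3 -m creep '[[-0.15,-0.1,0.7,0,-0.004,0,0.5],[0,0,0.8,0,0,0,0.5],[0,0,0.6,0,0,0,0.5],[0,0,0.1,0,0,0,0.5],[0,0,0,0,0,0,0.5]]'; python3 go.py 613.5 -117 75 -1.1
```

```text
time_s: 23.9
tool_pos: [0.6135, -0.1165, 0.073]
tool_rot: [-179.9, -0.0, -1.2]
force: [-0.7, -0.2, 0.7]
grip_width: 0.0435
t 23.9 pos [ 613.52  -116.542   72.997] rot [-179.913   -0.01    -1.179] F [-0.737 -0.181  0.7  ] w 0.04346347745019143 q [-18.  29.  33. 100. -19.  56.  21.]
turn [-0.002 -0.    -0.001] shift after [-0.001  0.046 -0.2  ] shift now [-0.001  0.046 -0.2  ]
```

```bash
python3 -m creep '[[0,0,0,0,0,0,0],[0,0,0,0,0,0,0],[0,0,0,0,0,0,0],[0,0,0,0,0,0,0],[0,0,0,0,0,0,0],[0,0,-1,0,0,0,0],[0,0,-2,0,0,0,0],[0,0,-3,0,0,0,0],[0,0,-3,0,0,0,0],[0,0,-2,0,0,-0.08,0],[0,0,-0.5,0,0,0,0],[0,0,0,0,0,0,0]]' 60; python3 go.py 651 -5 174 4
```

```text
time_s: 25.1
tool_pos: [0.6127, -0.1171, 0.1946]
tool_rot: [-179.9, 0.0, 3.4]
force: [0.0, -0.8, -1.8]
grip_width: 0.0194
t 25.1 pos [ 612.684 -117.105  194.605] rot [-179.925    0.03     3.376] F [ 0.043 -0.778 -1.804] w 0.019448676980299413 q [-20.  21.  35.  95. -13.  68.  22.]
turn [-0.001  0.001 -0.011] shift after [  4.604 -10.916   2.06 ] shift now [  4.486 -10.963   2.072]
```

```bash
python3 -m creep '[[0.9,-1.5,0.1,0,0,-0.01,0],[0.9,-2,0.3,0,0,0,0],[0.9,-2.5,0.3,0,0,0,0],[0.9,-2.5,0.3,0,0,0,0],[0.5,-1,0.3,0,0,0,0],[0,0,0,0,0,0,0],[0,0,0,0,0,0,0],[0,0,0,0,0,0,0]]'; python3 go.py 651 -5 174 4
cat > pin.py <<'E'
# held pin: handle and shank tops/sides seen by both cameras
from see import *
import sys
x0,x1=map(float,sys.argv[1:3]); np.set_printoptions(precision=1,suppress=True)
for n in("top","scene"):
    c=cloud(n); W=c["W"]
    for nm,lim in(("handle",((4,120,60),(19,255,255))),("shank",((0,0,60),(180,70,255)))):
        m=cv2.inRange(c["hsv"],*[np.array(x) for x in lim])>0
        m&=c["ok"]&(W[...,0]>x0)&(W[...,0]<x1)&(W[...,1]>-.09)&(W[...,1]<.083)&(W[...,2]>.094)&(W[...,2]<.14)
        P=W[m]*1000
        if len(P)<8: print(n,nm,len(P)); continue
        q=np.polyfit(P[:,1],P[:,0],1); k=np.polyfit(P[:,1],P[:,2],1)
        print(n,nm,len(P),"mean",P.mean(0),"lim",np.percentile(P,[2,98],axis=0).ravel(),"dx/dy %.3f dz/dy %.3f"%(q[0],k[0]))
E
python3 pin.py .6 .7
```

```text
time_s: 25.9
tool_pos: [0.6461, -0.0117, 0.1714]
tool_rot: [-179.9, 0.8, 3.7]
force: [0.7, -0.3, -0.9]
grip_width: 0.0194
t 25.9 pos [646.11  -11.696 171.376] rot [-179.897    0.791    3.738] F [ 0.736 -0.269 -0.935] w 0.019425401619641104 q [-26.  25.  32.  92. -14.  67.  13.]
turn [-0.002  0.014 -0.005] shift after [ 0.535 -0.634 -0.262] shift now [ 0.528 -0.637 -0.269]
top handle 0
top shank 39 mean [641.4  53.  113.8] lim [634.4  44.7 107.9 648.7  62.6 118.3] dx/dy -0.027 dz/dy -0.267
scene handle 0
scene shank 31 mean [648.1  30.6 108.5] lim [636.3 -34.9  98.5 662.6  64.  122.2] dx/dy -0.115 dz/dy 0.017
```

```bash
python3 -m creep '[[0.45,-0.1,-0.2,0,0.014,-0.005,0],[0,0,0,0,0,0,0],[0,0,0,0,0,0,0],[0,0,0,0,0,0,0]]'; python3 go.py 650.8 -7 174 4; python3 pin.py .6 .7
```

```text
time_s: 26.4
tool_pos: [0.6511, -0.0144, 0.1753]
tool_rot: [-179.9, -0.2, 3.7]
force: [0.3, 0.6, -1.5]
grip_width: 0.0196
t 26.4 pos [651.062 -14.39  175.26 ] rot [-179.936   -0.234    3.72 ] F [ 0.292  0.608 -1.471] w 0.01964917494283415 q [-26.  25.  32.  92. -14.  67.  13.]
turn [-0.001 -0.004 -0.005] shift after [ 0.025 -0.739  0.126] shift now [ 0.021 -0.739  0.127]
top handle 0
top shank 48 mean [647.9  48.7 115.9] lim [640.3  39.8 109.4 657.8  59.8 121.3] dx/dy -0.059 dz/dy 0.039
scene handle 0
scene shank 38 mean [655.9  21.4 111.6] lim [646.8 -37.  103.5 664.9  59.8 123.8] dx/dy -0.082 dz/dy 0.020
```

```bash
python3 -m creep '[[0,-0.8,0.1,0,-0.004,-0.005,0],[0,-0.8,0,0,0,0,0],[0,-0.8,0,0,0,0,0],[0,0,0,0,0,0,0],[0,0,0,0,0,0,0]]'; python3 go.py 648.9 20 174 4; python3 pin.py .6 .7
```

```text
time_s: 27.0
tool_pos: [0.6491, 0.0135, 0.1738]
tool_rot: [-179.9, 0.1, 4.2]
force: [0.1, 0.3, -1.1]
grip_width: 0.0198
t 27.0 pos [649.078  13.535 173.812] rot [-179.887    0.057    4.16 ] F [ 0.112  0.263 -1.134] w 0.0197803305078911 q [-28.  25.  32.  92. -14.  67.  11.]
turn [-0.002  0.001  0.003] shift after [ 0.027 -0.646 -0.019] shift now [ 0.029 -0.646 -0.018]
top handle 0
top shank 19 mean [644.6  79.3 116.4] lim [636.9  76.6 109.8 653.6  82.6 120.7] dx/dy 0.061 dz/dy 0.178
scene handle 3
scene shank 21 mean [658.3  31.7 108.5] lim [649.8  -8.3 101.1 668.3  82.2 124.3] dx/dy -0.114 dz/dy 0.019
```

```bash
python3 -m creep '[[0,-0.5,0,0,0,0.003,0],[0,-0.6,0,0,0,0,0],[0,-0.6,0,0,0,0,0],[0,0,0,0,0,0,0],[0,0,0,0,0,0,0]]'; python3 go.py 646.5 55 174 4
```

```text
time_s: 27.6
tool_pos: [0.6478, 0.0312, 0.1739]
tool_rot: [-179.9, 0.1, 3.9]
force: [0.5, 0.3, -1.3]
grip_width: 0.0194
t 27.6 pos [647.807  31.152 173.894] rot [-179.89     0.055    3.892] F [ 0.526  0.336 -1.278] w 0.019379267237265144 q [-29.  25.  31.  92. -14.  67.   9.]
turn [-0.002  0.001 -0.002] shift after [ 0.036 -2.388 -0.011] shift now [ 0.031 -2.388 -0.006]
```

```bash
python3 -m creep '[[0,-0.6,0,0,0,0,0],[0,-0.6,0,0,0,0,0],[0,-0.6,0,0,0,0,0],[0,-0.5,0,0,0,0,0],[0,0,0,0,0,0,0]]'; python3 go.py 645.1 74 174 4
```

```text
time_s: 28.1
tool_pos: [0.6461, 0.0564, 0.1739]
tool_rot: [-179.9, 0.1, 3.9]
force: [0.4, 1.0, -0.9]
grip_width: 0.0196
t 28.1 pos [646.094  56.375 173.919] rot [-179.871    0.054    3.898] F [ 0.352  0.98  -0.855] w 0.0196227761417568 q [-31.  25.  31.  92. -14.  67.   7.]
turn [-0.002  0.001 -0.002] shift after [ 0.024 -1.765 -0.008] shift now [ 0.021 -1.765 -0.004]
```

```bash
python3 -m creep '[[0,-0.5,0,0,0,0,0],[0,-0.5,0,0,0,0,0],[0,-0.4,0,0,0,0,0],[0,-0.3,0,0,0,0,0],[0,-0.2,0,0,0,0,0]]'; python3 go.py 645.1 74 174 4
```

```text
time_s: 28.6
tool_pos: [0.6448, 0.0749, 0.174]
tool_rot: [180.0, 0.1, 3.8]
force: [-0.7, -5.3, -0.6]
grip_width: 0.0195
t 28.6 pos [644.792  74.938 174.015] rot [179.968   0.056   3.83 ] F [-0.734 -5.304 -0.642] w 0.019452734068933594 q [-33.  25.  31.  92. -13.  67.   5.]
turn [ 0.001  0.001 -0.003] shift after [0.024 0.096 0.002] shift now [0.024 0.096 0.002]
```

```bash
python3 -m creep '[[0,-0.15,0,0,0,0,0],[0,-0.1,0,0,0,0,0]]'; python3 -m creep '[[0,0,0,0,0,0,0.5],[0,0,0,0,0,0,0.5],[0,0,0,0,0,0,0.5],[0,0,-1,0,0,0,0.5],[0,0,-2,0,0,0,0.5],[0,0,-2,0,0,0,0.5],[-0.5,2,-2,0,0,0,0.5],[-1,3,-1,0,0,0,0.5],[-1.5,4,0,0,0,0,0.5],[-2,4,0,0,0,0.05,0.5],[-2,3,0,0,0,0,0.5],[-2,2,0,0,0,0,0.5],[0,0,0,0,0,0,0.5]]'; python3 go.py 541.2 -112 200 1; python3 pin.py .6 .7; python3 chk.py
```

```text
time_s: 28.8
tool_pos: [0.6447, 0.075, 0.1741]
tool_rot: [179.8, 0.1, 3.7]
force: [0.6, -2.1, -1.0]
grip_width: 0.0197
time_s: 30.1
tool_pos: [0.565, -0.1082, 0.2655]
tool_rot: [-179.7, -0.6, 1.2]
force: [0.5, 0.1, 0.7]
grip_width: 0.0438
t 30.1 pos [ 564.991 -108.183  265.53 ] rot [-179.661   -0.623    1.207] F [0.455 0.141 0.736] w 0.043838773828862004 q [-25.  11.  38.  98.  -7.  73.  16.]
turn [-0.006 -0.011  0.004] shift after [-2.385  0.34   6.553] shift now [-2.458  0.37   6.525]
top handle 43 mean [643.3  66.9 125.7] lim [635.   53.8 104.5 654.4  81.9 132. ] dx/dy -0.047 dz/dy 0.052
top shank 1
scene handle 141 mean [650.3  66.9 121.4] lim [636.6  51.7 103.5 658.6  82.7 128.9] dx/dy -0.048 dz/dy -0.036
scene shank 4
top fin [260.3 164. ] 73 z175 [638.7 190.3] [638.6 189.6] [10.9 40.5] 1.2213420867919922
top fin [261.8 227. ] 73 z175 [469.3 180.8] [469.2 181.6] [10.6 40. ] 1.201967477798462
top arm [279.9 165.4] 291 z145 [640.4 139.8] [637.3 149.2] [47.5 74.8] 1.4937419891357422
top arm [256.8 169.3] 15 z146 [628.  203.4] [627.3 203.2] [22.3  6.2] 84.04026794433594
top arm [282.1 226.3] 285 z145 [472.5 129.2] [474.5 130.8] [41.  57.6] 1.199537992477417
top shank [346.2 207.6] 187 z16 [534.4 -55.2] [536.2 -54.7] [64.  44.7] 72.74547576904297
scene fin [352.3 136.9] 61 z173 [470.6 179.4] [470.3 179.7] [14.1 41.9] 1.3768759965896606
scene fin [388.8 181.9] 69 z173 [639.8 188.9] [639.7 189. ] [11.2 40.7] 4.3067946434021
scene arm [364.2 201.6] 22 z144 [647.8 118.1] [645.2 118.4] [24.  11.6] 11.499417304992676
scene handle [267.2 222.7] 189 z20 [ 528.7 -100.4] [ 530.8 -101.9] [37.5 47. ] 66.96625518798828
scene shank [284.7 218. ] 107 z15 [527.6 -49.8] [530.5 -48.8] [52.5 22.4] 69.41603088378906
scene shank [282.9 226. ] 105 z15 [548.6 -64.3] [548.3 -62.6] [53.  18.8] 85.28565979003906
```

```bash
python3 - <<'E'
from see import *
c=cloud("scene"); a=c["frame"][190:260,235:315]
cv2.imwrite("pics/a3.png",cv2.resize(a,None,fx=8,fy=8,interpolation=cv2.INTER_CUBIC))
E
```

```text
(no output)
```

View pics/a3.png

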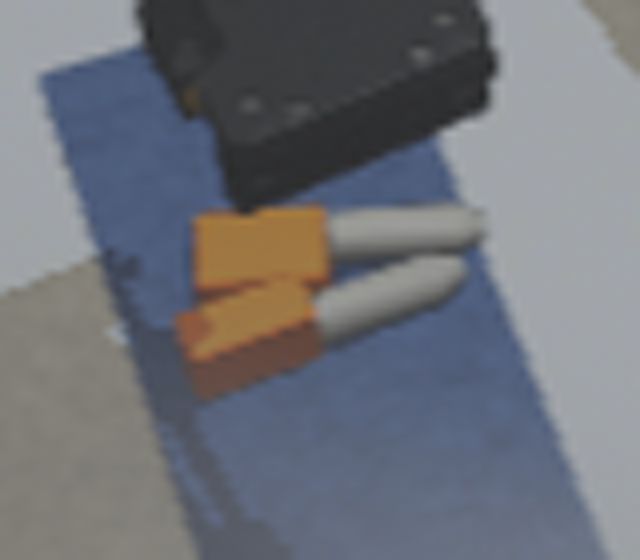

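Scene crop: the upper pin (pin3, handle corners about (195,212)-(328,285) in the crop) was knocked onto its side against pin2, whose handle runs from (177,320) to (320,318). The gap between them is small, so I'll compute it.

```bash
python3 - <<'E'
from see import *
np.set_printoptions(precision=0,suppress=True)
c=optics.read_camera("scene")
f=lambda L,h:plane(c,[(235+x/8-.4,190+y/8-.4) for x,y in L],h)*1000
print("pin3 handle",f([(195,212),(328,208),(328,285),(195,290)],.02)); print("pin3 shank tip/axis",f([(475,228),(332,235)],.014))
print("pin2 handle",f([(177,320),(205,360),(320,318),(310,280)],.03)); print("pin2 shank",f([(460,270),(322,318)],.012))
E
```

```text
pin3 handle [[ 493. -111.]
 [ 512.  -70.]
 [ 540.  -82.]
 [ 522. -122.]]
pin3 shank tip/axis [[538. -27.]
 [519. -72.]]
pin2 handle [[ 536. -133.]
 [ 555. -131.]
 [ 557.  -91.]
 [ 542.  -88.]]
pin2 shank [[550. -38.]
 [546. -87.]]
```

Plan: grip pin2's handle end-to-end above the shank, set it aside at +x, and then regrasp it normally.

```bash
python3 -m creep '[[-0.4,0,0,0,0,0.14,0.8],[0,0,0,0,0,0.14,0.8],[0,0,0,0,0,0.14,0.8],[0,0,0,0,0,0.14,0.8],[0,0,0,0,0,0.14,0.8],[0,0,0,0,0,0.14,0.8],[0,0,0,0,0,0.14,0.8],[0,0,0,0,0,0.14,0.8],[0,0,0,0,0,0.14,0.8],[0,0,0,0,0,0.14,0.8],[0,0,0,0,0,0.14,0.8],[0,0,0,0,0,0,0.8]]'; python3 go.py 542 -112 130 -89
```

```text
time_s: 31.6
tool_pos: [0.5707, -0.0848, 0.2609]
tool_rot: [-179.8, 0.2, -88.5]
force: [-0.5, 0.2, -0.2]
grip_width: 0.0694
t 31.6 pos [570.659 -84.829 260.877] rot [-179.768    0.183  -88.525] F [-0.55   0.173 -0.159] w 0.06936424063805265 q [-35.  13.  48.  98. -10.  73. -74.]
turn [-0.004  0.003  0.008] shift after [ 2.667  2.913 13.088] shift now [ 2.684  2.988 13.067]
```

```bash
python3 -m creep '[[1.2,1.3,2,0,0,0,0.8],[1.2,1.3,2.5,0,0,0,0.8],[0.2,0.2,2.5,0,0,0,0.8],[0,0,2.5,0,0,0,0.8],[0,0,2,0,0,0,0.8],[0,0,0.5,0,0,0,0.8],[0,0,0,0,0,0,0.8],[0,0,0,0,0,0,0.8]]'; python3 go.py 542 -112 91 -89
```

```text
time_s: 32.4
tool_pos: [0.5474, -0.1057, 0.1374]
tool_rot: [-179.7, 0.1, -86.4]
force: [-0.3, -0.1, 0.2]
grip_width: 0.0699
t 32.4 pos [ 547.443 -105.709  137.41 ] rot [-179.652    0.1    -86.363] F [-0.301 -0.083  0.161] w 0.06993979300344115 q [-31.  18.  46. 108. -15.  59. -65.]
turn [-0.006  0.002  0.046] shift after [0.619 0.555 4.641] shift now [0.601 0.611 4.636]
```

```bash
python3 -m creep '[[0.6,0.5,0.5,-0.006,0,0.046,0.8],[0,0,1.2,0,0,0,0.8],[0,0,1.2,0,0,0,0.8],[0,0,0.6,0,0,0,0.8],[0,0,0,0,0,0,0.8],[0,0,0,0,0,0,0.8]]'; python3 go.py 542 -112 91 -89
```

```text
time_s: 33.0
tool_pos: [0.5442, -0.1125, 0.1016]
tool_rot: [-179.8, 0.1, -89.1]
force: [-0.2, 0.2, -0.7]
grip_width: 0.0694
t 33.0 pos [ 544.249 -112.482  101.645] rot [-179.795    0.115  -89.111] F [-0.235  0.177 -0.749] w 0.06936810033611172 q [-29.  21.  45. 110. -18.  56. -65.]
turn [-0.004  0.002 -0.002] shift after [-0.052  0.224  1.064] shift now [-0.05   0.228  1.064]
```

```bash
python3 -m creep '[[-0.05,0.15,0.6,0,0,0,0.8],[0,0,0.4,0,0,0,0.8],[0,0,0,0,0,0,0.8],[0,0,0,0,0,0,0],[0,0,0,0,0,0,0],[0,0,0,0,0,0,0],[0,0,0,0,0,0,0],[0,0,0,0,0,0,0]]' 30; python3 go.py 600 -112 105 -89
```

```text
time_s: 33.8
tool_pos: [0.5434, -0.1118, 0.0917]
tool_rot: [-179.7, 0.1, -89.1]
force: [-0.2, 0.4, -0.9]
grip_width: 0.0448
t 33.8 pos [ 543.441 -111.847   91.67 ] rot [-179.685    0.12   -89.084] F [-0.187  0.364 -0.887] w 0.044791825972538446 q [-29.  22.  44. 110. -19.  55. -64.]
turn [-0.005  0.002 -0.001] shift after [ 0.114 -5.655 -1.333] shift now [ 0.103 -5.662 -1.302]
```

```bash
python3 -m creep '[[0,0,-0.6,0,0,0,0],[0,0,-0.8,0,0,0,0],[0,-1,0,0,0,0,0],[0,-1.5,0,0,0,0,0],[0,-1.5,0,0,0,0,0],[0,-1,0,0,0,0,0],[0,-0.5,0,0,0,0,0],[0,0,0,0,0,0,0],[0,0,0,0,0,0,0]]'; python3 go.py 600 -112 92.5 -89
```

```text
time_s: 34.7
tool_pos: [0.6025, -0.1103, 0.1076]
tool_rot: [-179.6, 0.2, -89.0]
force: [-1.0, -1.0, -1.1]
grip_width: 0.0445
t 34.7 pos [ 602.488 -110.271  107.613] rot [-179.648    0.152  -89.003] F [-0.953 -1.023 -1.051] w 0.04447635567008632 q [-26.  28.  43. 101. -22.  59. -64.]
turn [-0.006  0.003 -0.   ] shift after [0.168 0.252 1.511] shift now [0.173 0.261 1.509]
```

```bash
python3 -m creep '[[0,0,0.7,-0.006,0.003,0,0],[0,0,0.6,0,0,0,0],[0,0,0.3,0,0,0,0],[0,0,0,0,0,0,0],[0,0,0,0,0,0,0.8],[0,0,0,0,0,0,0.8],[0,0,0,0,0,0,0.8],[0,0,-1,0,0,0,0.8],[0,0,-2,0,0,-0.14,0.6],[0,0,-3,0,0,-0.14,0.5],[0,0,-3,0,0,-0.14,0.5],[0,0,-3,0,0,-0.14,0.5],[0,0,0,0,0,-0.14,0.5],[0,0,0,0,0,-0.14,0.5],[0,0,0,0,0,-0.14,0.5],[0,0,0,0,0,-0.14,0.5],[0,0,0,0,0,-0.14,0.5],[0,0,0,0,0,-0.14,0.5],[0,0,0,0,0,-0.14,0.5],[0,0,0,0,0,0,0.5]]' 60; python3 go.py 602 -110 130 0
python3 - <<'E'
from see import *
np.set_printoptions(precision=1,suppress=True)
ims=[]
for n in("scene","top"):
    c=cloud(n)
    for nm,col,lo,hi in(("handle","orange",.008,.04),("shank","steel",.006,.025)):
        for ce,a,m in blobs(c,col,lo,hi,(.45,.68,-.16,0),10):
            z=np.percentile(c["W"][...,2][m],80); print(n,nm,ce,a,"z%.0f"%(z*1000),*rect(c,m,z))
    ims.append(c["frame"][190:265,235:325] if n=="scene" else c["frame"][170:245,315:405])
cv2.imwrite("pics/a4.png",cv2.resize(cv2.hconcat(ims),None,fx=4.4,fy=4.4,interpolation=cv2.INTER_CUBIC))
E
```

```text
time_s: 36.7
tool_pos: [0.6016, -0.1135, 0.2258]
tool_rot: [179.9, -0.4, 2.5]
force: [-1.1, 0.3, -0.1]
grip_width: 0.0432
t 36.7 pos [ 601.645 -113.47   225.792] rot [179.857  -0.414   2.536] F [-1.089  0.291 -0.063] w 0.0431818338195623 q [-17.  17.  30.  95.  -9.  70.  18.]
turn [ 0.002 -0.007  0.044] shift after [ 0.035 -0.347  9.579] shift now [-0.018 -0.369  9.578]
scene shank [287.1 245.5] 178 z17 [608.4 -78.4] [606.8 -84.3] [97.5 19.7] 89.41179656982422
top handle [359.2 186. ] 12 z30 [600.2 -92.8] [598.7 -95.3] [15.4 12.2] 0.7220746278762817
top handle [356.1 210.6] 12 z22 [525.5 -85.1] [526.2 -86.6] [10.3 25.2] 15.212873458862305
top shank [348.3 185.7] 88 z20 [601.5 -60.4] [602.2 -61.1] [15.4 52.2] 1.2133162021636963
top shank [343.2 210.8] 92 z20 [524.3 -46. ] [525.1 -44.5] [54.9 17.1] 69.36798858642578
```

View pics/a4.png

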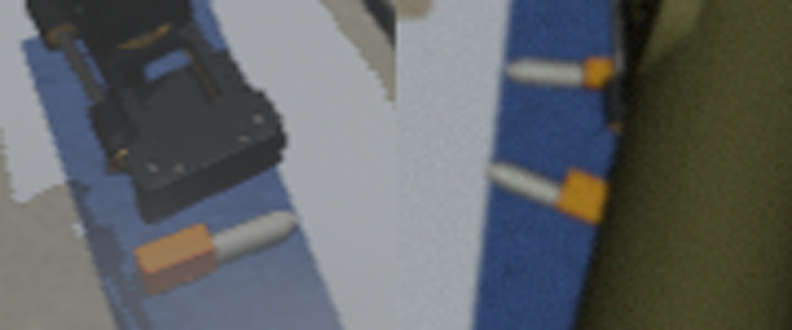

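Pin2 now stands alone at (602,-110), upright. Pin3 lies on its side at top-crop (585,195).

```bash
python3 -m creep '[[0,-0.35,1,0.002,-0.007,0.027,0.5],[0,0,2.5,0,0,0,0.5],[0,0,2.5,0,0,0,0.5],[0,0,2,0,0,0,0.5],[0,0,1.5,0,0,0,0.5],[0,0,0,0,0,0,0.5],[0,0,0,0,0,0,0.5]]'; python3 go.py 602 -111 74 1
```

```text
time_s: 37.5
tool_pos: [0.6034, -0.1104, 0.1303]
tool_rot: [179.9, -0.3, -0.4]
force: [0.2, 0.4, 1.0]
grip_width: 0.0435
t 37.5 pos [ 603.374 -110.418  130.28 ] rot [179.911  -0.269  -0.354] F [0.207 0.378 1.023] w 0.043482374280361044 q [-16.  23.  29. 100. -13.  60.  17.]
turn [ 0.002 -0.005 -0.024] shift after [-0.138  0.056  5.628] shift now [-0.163  0.05   5.627]
```

```bash
python3 -m creep '[[-0.1,0,1,0.002,-0.005,-0.024,0.5],[0,0,1.5,0,0,0,0.5],[0,0,1.5,0,0,0,0.5],[0,0,1,0,0,0,0.5],[0,0,0.3,0,0,0,0.5],[0,0,0,0,0,0,0.5]]'; python3 go.py 602 -111 74 1
```

```text
time_s: 38.1
tool_pos: [0.6037, -0.1106, 0.0747]
tool_rot: [-180.0, -0.1, 1.1]
force: [-0.8, 0.7, -0.1]
grip_width: 0.0434
t 38.1 pos [ 603.674 -110.554   74.677] rot [-179.971   -0.14     1.079] F [-0.845  0.729 -0.136] w 0.04335803793723845 q [-15.  27.  28. 102. -15.  55.  20.]
turn [-0.    -0.002  0.001] shift after [-0.168  0.042  0.068] shift now [-0.168  0.041  0.067]
```

```bash
python3 -m creep '[[0,0,0,0,0,0,0],[0,0,0,0,0,0,0],[0,0,0,0,0,0,0],[0,0,0,0,0,0,0],[0,0,0,0,0,0,0],[0,0,-1,0,0,0,0],[0,0,-2,0,0,0,0],[0,0,-3,0,0,0,0],[0,0,-3,0,0,0,0],[0,0,-2,0,0,-0.05,0],[0,0,-0.5,0,0,0,0],[0,0,0,0,0,0,0]]' 60; python3 go.py 482 -20 180 4
```

```text
time_s: 39.3
tool_pos: [0.6032, -0.111, 0.1976]
tool_rot: [-180.0, -0.2, 3.9]
force: [-0.1, 0.2, -2.7]
grip_width: 0.0194
t 39.3 pos [ 603.197 -111.024  197.641] rot [-179.994   -0.237    3.906] F [-0.139  0.227 -2.676] w 0.019356942542633728 q [-17.  19.  30.  97. -10.  67.  20.]
turn [-0.    -0.004 -0.002] shift after [-11.455  -9.926   1.764] shift now [-11.479  -9.907   1.718]
```

```bash
python3 -m creep '[[-1.5,-1,0,0,0,0,0],[-2,-1.8,0,0,0,0,0],[-2.5,-2.2,0,0,0,0,0],[-2.5,-2.2,0,0,0,0,0],[-1.5,-1.5,0.2,0,0,0,0],[-0.7,-0.5,0,0,0,0,0],[0,0,0,0,0,0,0],[0,0,0,0,0,0,0]]'; python3 go.py 481.6 -17 175.7 4; python3 pin.py .42 .54
```

```text
time_s: 40.1
tool_pos: [0.4828, -0.0249, 0.1871]
tool_rot: [179.8, 0.4, 3.4]
force: [0.3, -0.6, -1.5]
grip_width: 0.0195
t 40.1 pos [482.823 -24.877 187.071] rot [179.84    0.393   3.447] F [ 0.264 -0.583 -1.457] w 0.019489644230990026 q [-27.   3.  27. 114.  -1.  64.   4.]
turn [ 0.003  0.007 -0.01 ] shift after [-0.067 -0.794  1.137] shift now [-0.067 -0.797  1.135]
top handle 0
top shank 71 mean [480.1  33.8 127.5] lim [472.4  19.7 121.6 489.5  50.4 131.8] dx/dy -0.095 dz/dy -0.050
scene handle 8 mean [495.3 -43.6 131.5] lim [493.7 -44.9 119.2 497.1 -41.4 139.9] dx/dy 0.076 dz/dy -0.656
scene shank 9 mean [488.3 -20.9 118.6] lim [479.7 -46.8 112.6 497.3  53.3 131.3] dx/dy -0.101 dz/dy 0.030
```

```bash
python3 -m creep '[[-0.05,-0.7,0.6,0.003,0.007,-0.01,0],[0,0,0.4,0,0,0,0],[0,0,0,0,0,0,0],[0,0,0,0,0,0,0]]'; python3 go.py 481.6 -14 175.7 4; python3 pin.py .42 .54
```

```text
time_s: 40.6
tool_pos: [0.4837, -0.0196, 0.176]
tool_rot: [179.9, -0.1, 3.8]
force: [0.1, 0.5, -0.6]
grip_width: 0.0196
t 40.6 pos [483.665 -19.603 175.989] rot [179.912  -0.052   3.835] F [ 0.084  0.474 -0.643] w 0.01961379937649765 q [-27.   3.  27. 115.  -2.  62.   5.]
turn [ 0.002 -0.001 -0.003] shift after [-0.167 -0.573  0.029] shift now [-0.169 -0.573  0.028]
top handle 0
top shank 74 mean [481.2  39.9 115.4] lim [472.4  25.1 107.9 489.6  56.1 121.7] dx/dy -0.077 dz/dy -0.090
scene handle 11 mean [495.5 -37.6 119.4] lim [491.5 -39.7 107.6 498.5 -34.4 127. ] dx/dy 0.311 dz/dy -1.106
scene shank 8 mean [495.4 -33.7 106.7] lim [486.7 -41.2 100.6 501.8 -29.  122.6] dx/dy 0.813 dz/dy 0.089
```

```bash
python3 -m creep '[[-0.2,-0.4,0,0.002,0,-0.003,0],[0,-0.7,0,0,0,0,0],[0,-0.7,0,0,0,0,0],[0,-0.5,0,0,0,0,0],[0,0,0,0,0,0,0],[0,0,0,0,0,0,0]]'; python3 go.py 480.2 5 175.7 4; python3 pin.py .42 .54
```

```text
time_s: 41.3
tool_pos: [0.48, 0.0061, 0.1767]
tool_rot: [-179.9, -0.1, 4.1]
force: [0.5, 0.6, -0.6]
grip_width: 0.0197
t 41.3 pos [479.982   6.065 176.739] rot [-179.928   -0.128    4.097] F [ 0.474  0.582 -0.564] w 0.01970974254398764 q [-28.   3.  25. 116.  -1.  62.   2.]
turn [-0.001 -0.002  0.002] shift after [0.014 0.108 0.104] shift now [0.014 0.108 0.104]
top handle 0
top shank 48 mean [476.8  70.4 116.9] lim [469.   61.5 110.  486.   81.2 122.8] dx/dy -0.069 dz/dy 0.001
scene handle 14 mean [492.9 -10.7 120. ] lim [490.5 -13.8 110.5 494.8  -7.7 129.2] dx/dy 0.223 dz/dy -0.079
scene shank 7
```

```bash
python3 -m creep '[[0,-0.5,0.1,0,0,0,0],[0,-0.6,0,0,0,0,0],[0,-0.6,0,0,0,0,0],[0,-0.3,0,0,0,0,0],[0,0,0,0,0,0,0]]'; python3 go.py 478 35 175.7 4
```

```text
time_s: 41.9
tool_pos: [0.4784, 0.0273, 0.1755]
tool_rot: [-179.9, -0.1, 4.0]
force: [0.4, -0.0, -0.6]
grip_width: 0.0197
t 41.9 pos [478.437  27.303 175.537] rot [-179.922   -0.113    4.022] F [ 0.377 -0.028 -0.555] w 0.019650317780031745 q [-30.   3.  24. 116.  -1.  62.  -1.]
turn [-0.001 -0.002  0.   ] shift after [ 0.01  -0.771 -0.016] shift now [ 0.01  -0.771 -0.015]
```

Tip is inside the first cheek with no force; continue.

```bash
python3 -m creep '[[0,-0.5,0,0,0,0,0],[0,-0.6,0,0,0,0,0],[0,-0.5,0,0,0,0,0],[0,0,0,0,0,0,0]]'; python3 go.py 476.1 62.4 175.7 4
```

```text
time_s: 42.3
tool_pos: [0.4772, 0.0448, 0.1756]
tool_rot: [-179.9, -0.1, 4.0]
force: [0.8, -0.1, -1.0]
grip_width: 0.0195
t 42.3 pos [477.241  44.798 175.581] rot [-179.92    -0.118    4.029] F [ 0.808 -0.109 -1.003] w 0.01950374022948971 q [-31.   3.  23. 116.  -1.  62.  -3.]
turn [-0.001 -0.002  0.001] shift after [ 0.009 -1.764 -0.012] shift now [ 0.01  -1.764 -0.009]
```

```bash
python3 -m creep '[[0,-0.5,0,0,0,0,0],[0,-0.5,0,0,0,0,0],[0,-0.4,0,0,0,0,0],[0,-0.3,0,0,0,0,0],[0,-0.25,0,0,0,0,0]]'; python3 go.py 476.1 62.4 175.7 4
```

```text
time_s: 42.8
tool_pos: [0.4761, 0.0616, 0.1757]
tool_rot: [179.7, -0.1, 3.9]
force: [0.4, -8.5, 1.2]
grip_width: 0.0192
t 42.8 pos [476.058  61.637 175.725] rot [179.706  -0.092   3.928] F [ 0.355 -8.464  1.195] w 0.01921649148000494 q [-32.   3.  22. 116.  -1.  62.  -6.]
turn [ 0.005 -0.002 -0.001] shift after [ 0.009 -0.076  0.003] shift now [ 0.009 -0.076  0.002]
```

```bash
python3 -m creep '[[0,-0.15,0,0,0,0,0],[0,-0.1,0,0,0,0,0],[0,0,0,0,0,0,0.5],[0,0,0,0,0,0,0.5],[0,0,0,0,0,0,0.5],[0,0,-1,0,0,0,0.5],[0,0,-2,0,0,0,0.5],[0,0,-2,0,0,0,0.5],[0.5,-1,-3,0,0,0,0.5],[1,-2,-3,0,0,0,0.5],[2,-3,-2,0,0,0,0.5],[2,-4,0,0,0,0,0.5],[2,-4,0,0,0,0,0.5],[0,-2,0,0,0,0,0.5],[0,0,0,0,0,0,0.5]]'; python3 pin.py .42 .54; python3 pin.py .6 .7; python3 - <<'E'
from see import *
np.set_printoptions(precision=1,suppress=True)
ims=[]
for n in("scene","top"):
    c=cloud(n)
    for nm,col,lo,hi in(("handle","orange",.008,.04),("shank","steel",.006,.025)):
        for ce,a,m in blobs(c,col,lo,hi,(.45,.68,-.16,0),10):
            z=np.percentile(c["W"][...,2][m],80); print(n,nm,ce,a,"z%.0f"%(z*1000),*rect(c,m,z))
    ims.append(c["frame"][120:260,235:415] if n=="scene" else c["frame"][140:280,230:410])
cv2.imwrite("pics/a5.png",cv2.resize(cv2.hconcat(ims),None,fx=2.2,fy=2.2,interpolation=cv2.INTER_CUBIC))
E
```

```text
time_s: 44.3
tool_pos: [0.5423, 0.2379, 0.3202]
tool_rot: [-179.8, -0.6, 3.8]
force: [-1.2, 0.4, -0.1]
grip_width: 0.0435
top handle 111 mean [474.2  61.7 127.7] lim [463.4  41.8 122.6 483.4  80.8 132.7] dx/dy -0.054 dz/dy 0.000
top shank 3
scene handle 107 mean [477.7  58.4 122.8] lim [465.8  40.8 106.3 487.2  79.4 129.3] dx/dy -0.145 dz/dy 0.152
scene shank 6
top handle 45 mean [643.8  65.9 126.3] lim [635.   53.8 106.9 654.3  82.  132.2] dx/dy -0.026 dz/dy -0.022
top shank 1
scene handle 146 mean [650.3  66.9 121.2] lim [636.9  51.6 105.5 658.5  82.1 128.8] dx/dy -0.024 dz/dy 0.021
scene shank 4
scene handle [268.4 219.3] 91 z20 [514.2 -91.7] [514.5 -96. ] [39.2 25.4] 63.7415657043457
scene shank [284.8 218.1] 106 z17 [528.2 -49.9] [530.9 -49.1] [52.1 22.4] 68.97988891601562
top handle [356.4 210.5] 11 z22 [525.6 -86. ] [526.2 -86.6] [10.3 25.2] 15.212860107421875
top handle [359.4 218.4] 20 z21 [502.  -95.7] [502.9 -94. ] [42.8 15.8] 87.12007141113281
top shank [343.4 210.8] 95 z20 [524.3 -46.7] [524.6 -45.3] [53.  17.4] 72.7265396118164
```

View pics/a5.png

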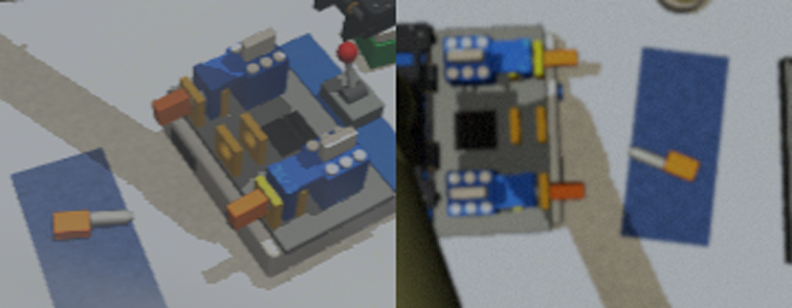

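Both blocks are pinned with handles against the cheeks (scene crop (172,105) and (248,205)). Pin3 alone remains, on its side at crop (70,225). Next it goes to the bin.

```bash
python3 -m creep '[[0,2,0,0,0,0,0.6],[0,4,0,0,0,0,0.7],[0,4,0.3,0,0,0,0.8],[-0.1,4,0.5,0,0,0,0.8],[-0.1,4,1,0,0,0,0.8],[-0.1,4,1,0,0,0,0.8],[-0.1,4,1,0,0,0,0.8],[-0.1,3,1,0,0,0,0.8],[-0.1,2,1,0,0,0,0.8],[0,0,0,0,0,0.14,0.8],[0,0,0,0,0,0.14,0.8],[0,0,0,0,0,0.135,0.8],[0,0,0,0,0,0,0.8]]'; python3 go.py 513 -97 130 -20
```

```text
time_s: 45.9
tool_pos: [0.5471, -0.109, 0.2615]
tool_rot: [-179.3, -0.7, -22.8]
force: [0.2, -0.3, 0.0]
grip_width: 0.0698
t 45.9 pos [ 547.136 -108.986  261.506] rot [-179.297   -0.675  -22.81 ] F [ 0.212 -0.301  0.032] w 0.06977080816206675 q [-21.   8.  32. 101.  -5.  72. -10.]
turn [-0.012 -0.012 -0.049] shift after [-3.618  0.041 13.151] shift now [-3.766  0.379 13.104]
```

```bash
python3 -m creep '[[-1.5,0,1.5,-0.012,-0.012,-0.03,0.8],[-1.7,0,2.5,0,0,0,0.8],[-0.3,0,2.5,0,0,0,0.8],[0,0,2.5,0,0,0,0.8],[0,0,1.5,0,0,0,0.8],[0,0,0,0,0,0,0.8],[0,0,0,0,0,0,0.8]]'; python3 go.py 513 -97 74 -20
```

```text
time_s: 46.6
tool_pos: [0.5121, -0.1, 0.1558]
tool_rot: [-179.8, -0.2, -20.1]
force: [-0.2, -0.2, 0.4]
grip_width: 0.0696
t 46.6 pos [512.057 -99.967 155.829] rot [-179.805   -0.231  -20.115] F [-0.249 -0.18   0.36 ] w 0.06955045597551981 q [-21.  10.  32. 112.  -6.  60.  -7.]
turn [-0.003 -0.004 -0.002] shift after [-0.013 -0.311  8.183] shift now [-0.046 -0.283  8.184]
```

```bash
python3 -m creep '[[0,-0.3,1.5,-0.003,-0.004,0,0.8],[0,0,2,0,0,0,0.8],[0,0,2,0,0,0,0.8],[0,0,1.3,0,0,0,0.8],[0,0,0.6,0,0,0,0.8],[0,0,0,0,0,0,0.8]]'; python3 go.py 513 -97 74 -20
```

```text
time_s: 47.2
tool_pos: [0.5171, -0.0967, 0.0815]
tool_rot: [-179.8, -0.4, -19.8]
force: [0.2, -0.7, 0.7]
grip_width: 0.0696
t 47.2 pos [517.101 -96.673  81.495] rot [-179.789   -0.424  -19.848] F [ 0.188 -0.713  0.735] w 0.06959771695485503 q [-19.  17.  30. 114. -11.  51.  -3.]
turn [-0.004 -0.007  0.003] shift after [-0.374  0.171  0.749] shift now [-0.38   0.173  0.746]
```

```bash
python3 -m creep '[[-0.2,0.1,0.6,-0.003,-0.006,0,0.8],[0,0,0.1,0,0,0,0.8],[0,0,0,0,0,0,0],[0,0,0,0,0,0,0],[0,0,0,0,0,0,0],[0,0,0,0,0,0,0],[0,0,0,0,0,0,0],[0,0,0,0,0,0,0]]' 40; python3 go.py 530 -330 160 0
```

```text
time_s: 48.0
tool_pos: [0.5166, -0.0972, 0.0766]
tool_rot: [-179.9, -0.3, -19.8]
force: [-0.4, -0.3, 0.4]
grip_width: 0.0297
t 48.0 pos [516.638 -97.237  76.635] rot [-179.874   -0.297  -19.823] F [-0.408 -0.349  0.427] w 0.029671676306608094 q [-19.  17.  30. 115. -11.  51.  -3.]
turn [-0.001 -0.006 -0.346] shift after [ 1.336 23.276 -8.337] shift now [ 9.194 21.426 -8.336]
```

```bash
python3 -m creep '[[0,0,-1,0,0,0,0],[0,0,-2.5,0,0,0,0],[0,0,-3,0,0,0,0],[0,0,-3,0,0,0,0],[0,0,-1,0,0,-0.14,0],[0,0,0,0,0,-0.14,0],[0,0,0,0,0,-0.06,0],[0,1.5,0,0,0,0,0],[0.2,3,0,0,0,0,0],[0.2,3.3,0,0,0,0,0],[0.2,3.3,0,0,0,0,0],[0.2,3.3,0,0,0,0,0],[0.2,3.3,0,0,0,0,0],[0.2,3,0,0,0,0,0],[0,2,0,0,0,0,0],[0,1,0,0,0,0,0],[0,0,0,0,0,0,0],[0,0,0,0,0,0,0]]'; python3 go.py 530 -345 84 0
python3 - <<'E'
from see import *
c=cloud("top"); W=c["W"]; m=c["ok"]&(W[...,2]>.04)&(W[...,2]<.056)&(W[...,1]<-.2)&(W[...,0]>.35)&(W[...,0]<.72)&(W[...,1]>-.45); P=W[m]
print(np.percentile(P,[1,99],axis=0)*1000)
cv2.imwrite("pics/a6.png",cv2.resize(optics.read_camera("scene")["frame"][150:330,100:300],None,fx=3,fy=3,interpolation=cv2.INTER_CUBIC))
E
```

```text
time_s: 49.8
tool_pos: [0.5306, -0.3407, 0.1951]
tool_rot: [-180.0, -0.6, 0.7]
force: [0.0, 0.3, -1.3]
grip_width: 0.0302
t 49.8 pos [ 530.619 -340.74   195.066] rot [-179.976   -0.617    0.715] F [ 0.006  0.299 -1.281] w 0.03019060467585395 q [  1.  22.  37.  95. -14.  68.  42.]
turn [-0.    -0.011  0.012] shift after [-0.062  0.426 11.107] shift now [-0.187  0.43  11.105]
[[ 384.70948773 -401.88007687   40.21142961]
 [ 670.8938061  -232.04843207   54.81845523]]
```

View pics/a6.png

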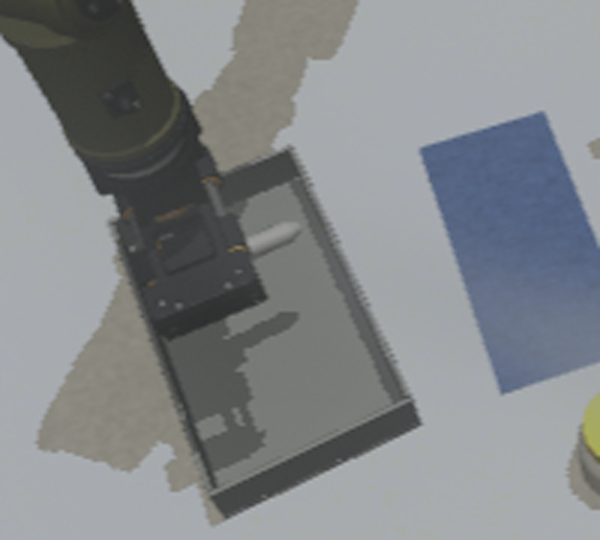

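The pin hangs over the empty bin (crop (270,238)); lower it.

```bash
python3 -m creep '[[0,0,1,0,-0.011,0.012,0],[0,0,2.5,0,0,0,0],[0,0,2.5,0,0,0,0],[0,0,2.5,0,0,0,0],[0,0,1,0,0,0,0],[0,0,0,0,0,0,0],[0,0,0,0,0,0,0]]'; python3 go.py 530 -340 83 0
```

```text
time_s: 50.6
tool_pos: [0.5344, -0.3316, 0.0954]
tool_rot: [-179.7, 0.0, 0.5]
force: [-0.5, 0.1, -0.2]
grip_width: 0.0299
t 50.6 pos [ 534.405 -331.576   95.384] rot [-179.7      0.032    0.538] F [-0.456  0.14  -0.177] w 0.029865064843164688 q [  2.  28.  34.  99. -19.  59.  44.]
turn [-0.005  0.001  0.009] shift after [-0.44   0.842  1.238] shift now [-0.448  0.845  1.234]
```

```bash
python3 -m creep '[[-0.3,0.6,0.6,0,0,0,0],[0,0,0.6,0,0,0,0],[0,0,0.1,0,0,0,0],[0,0,0,0,0,0,0]]'; python3 go.py 530 -340 83 0
```

```text
time_s: 51.0
tool_pos: [0.5329, -0.3393, 0.0846]
tool_rot: [-179.8, -0.2, 0.5]
force: [0.0, -0.4, -0.6]
grip_width: 0.03
t 51.0 pos [ 532.858 -339.298   84.644] rot [-179.838   -0.25     0.524] F [ 0.037 -0.375 -0.618] w 0.029981669400772896 q [  3.  29.  34.  99. -19.  57.  45.]
turn [-0.003 -0.004  0.009] shift after [-0.286  0.07   0.164] shift now [-0.287  0.068  0.163]
```

```bash
python3 -m creep '[[0,0,0.2,0,0,0,0],[0,0,0.1,0,0,0,0],[0,0,0,0,0,0,0.7],[0,0,0,0,0,0,0.7],[0,0,0,0,0,0,0.7],[0,0,-1,0,0,0,0.7],[0,0,-2.5,0,0,0,0.7],[0,0,-3.5,0,0,0,0.6],[0,0,-3.5,0,0,0,0.4],[0,0,-3.5,0,0,0,0.2],[0,0,-3.5,0,0,0,0],[0,0,-3.5,0,0,-0.04,0],[0,0,-2,0,0,-0.03,0],[0,0,0,0,0,0,0]]'; python3 go.py 485 273 300 4
```

```text
time_s: 52.4
tool_pos: [0.531, -0.341, 0.3287]
tool_rot: [180.0, -0.6, 4.6]
force: [0.2, -0.8, -0.1]
grip_width: 0.0129
t 52.4 pos [ 531.036 -341.008  328.681] rot [179.971  -0.596   4.554] F [ 0.184 -0.796 -0.13 ] w 0.01290884141476688 q [  0.  17.  38.  85. -11.  82.  43.]
turn [ 0.   -0.01  0.01] shift after [ -0.309 -61.572   2.868] shift now [  0.257 -61.574   2.84 ]
```

```bash
python3 -m creep '[[0,-1.5,0,0,-0.01,0,0],[0,-3,0,0,0,0,0],[0,-3.8,-0.1,0,0,0,0],[0,-3.8,-0.1,0,0,0,0],[0,-3.8,-0.1,0,0,0,0],[0,-3.8,-0.1,0,0,0,0],[0,-3.8,-0.1,0,0,0,0],[0,-3.8,-0.1,0,0,0,0],[0,-3.8,-0.1,0,0,0,0],[0,-3.8,-0.1,0,0,0,0],[0,-3.8,-0.1,0,0,0,0],[0,-3.8,-0.1,0,0,0,0],[0,-3.8,-0.1,0,0,0,0],[0,-3.8,0,0,0,0,0],[0,-3.8,0,0,0,0,0],[0,-3,0,0,0,0,0],[0,-2,0,0,0,0,0],[0,0,0,0,0,0,0],[0,0,0,0,0,0,0]]'; python3 go.py 485 273 260 4
python3 - <<'E'
from see import *
ims=[]
for n in("scene","top"):
    c=optics.read_camera(n); f=c["frame"]; ims.append(f[100:330,130:450] if n=="scene" else f[110:340,200:520])
cv2.imwrite("pics/a7.png",cv2.resize(cv2.vconcat(ims),None,fx=1.3,fy=1.3,interpolation=cv2.INTER_CUBIC))
E
```

```text
time_s: 54.3
tool_pos: [0.4784, 0.2655, 0.326]
tool_rot: [179.6, 0.8, 3.5]
force: [0.3, -1.2, -0.2]
grip_width: 0.0003
t 54.3 pos [478.396 265.489 325.978] rot [179.636   0.846   3.513] F [ 0.262 -1.208 -0.243] w 0.00027779679848090235 q [-40.   5.   9.  95.  -1.  81. -27.]
turn [ 0.006  0.015 -0.008] shift after [ 0.711 -0.703  6.598] shift now [ 0.803 -0.751  6.582]
```

View pics/a7.png

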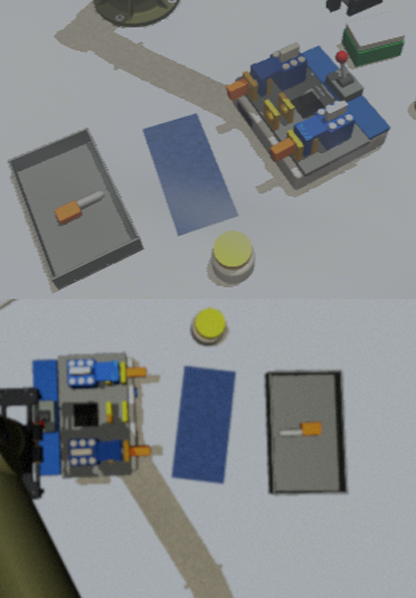

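The spare lies in the bin (65,210), both blocks are pinned, and the mat is clear. Now the lever.

```bash
python3 -m creep '[[0.3,-0.6,1,0.006,0.015,-0.008,0],[0,0,2,0,0,0,0],[0,0,2,0,0,0,0],[0,0,2,0,0,0,0],[0,0,1,0,0,0,0],[0,0,0,0,0,0,0],[0,0,0,0,0,0,0]]'; python3 go.py 482 273 212 4
```

```text
time_s: 55.1
tool_pos: [0.4854, 0.2609, 0.2463]
tool_rot: [-180.0, -0.3, 3.0]
force: [0.3, -0.0, 0.9]
grip_width: 0.0008
t 55.1 pos [485.37  260.877 246.274] rot [-179.978   -0.339    2.955] F [ 0.261 -0.037  0.858] w 0.0007995677847580816 q [-40.   8.   9. 102.  -1.  71. -27.]
turn [-0.    -0.006 -0.018] shift after [-0.252 -1.233  3.427] shift now [-0.294 -1.227  3.426]
```

```bash
python3 -m creep '[[-0.2,-1.1,0,0,-0.006,-0.018,0],[0,-0.1,1.2,0,0,0,0],[0,0,1.3,0,0,0,0],[0,0,0.7,0,0,0,0],[0,0,0,0,0,0,0],[0,0,0,0,0,0,0]]'; python3 go.py 482 273 212 4
```

```text
time_s: 55.7
tool_pos: [0.4834, 0.2747, 0.2137]
tool_rot: [-179.9, -0.1, 4.1]
force: [-1.0, 0.4, -0.2]
grip_width: 0.0004
t 55.7 pos [483.411 274.683 213.694] rot [-179.87    -0.141    4.106] F [-0.962  0.425 -0.224] w 0.0003636245602107326 q [-40.  10.   9. 103.  -2.  67. -27.]
turn [-0.002 -0.002  0.002] shift after [-0.153  0.158  0.169] shift now [-0.153  0.158  0.169]
```

```bash
python3 -m creep '[[0.5,0,0.1,0,0,0,0],[0.6,0.05,0,0,0,0,0],[0.6,0,0,0,0,0,0],[0.6,0,0,0,0,0,0],[0.6,0,0,0,0,0,0],[0.6,0,0,0,0,0,0],[0.6,0,0,0,0,0,0],[0.6,0,0,0,0,0,0],[0,0,0,0,0,0,0]]'; python3 go.py 555 278 212 4
```

```text
time_s: 56.6
tool_pos: [0.535, 0.278, 0.214]
tool_rot: [-179.8, -0.2, 4.1]
force: [0.1, -0.0, 0.1]
grip_width: -0.0
t 56.6 pos [535.032 278.006 213.957] rot [-179.814   -0.169    4.075] F [ 0.078 -0.029  0.14 ] w -1.8347099278886482e-06 q [-38.  15.  10.  96.  -3.  68. -24.]
turn [-0.003 -0.003  0.001] shift after [1.992 0.14  0.196] shift now [1.991 0.143 0.201]
```

```bash
python3 -m creep '[[0.5,0.1,0,0,0,0,0],[0.5,0,0,0,0,0,0],[0.4,0,0,0,0,0,0],[0.4,0,0,0,0,0,0],[0.3,0,0,0,0,0,0]]'; python3 go.py 560 278 212 4; python3 - <<'E'
from see import *
np.set_printoptions(precision=1,suppress=True)
c=cloud("scene")
for ce,a,m in blobs(c,"red",.1,.18,(.45,.7,.2,.35),4): print(ce,a,c["W"][m].mean(0)*1000)
cv2.imwrite("pics/a8.png",cv2.resize(c["frame"][90:220,320:470],None,fx=4,fy=4,interpolation=cv2.INTER_CUBIC))
E
```

```text
time_s: 57.1
tool_pos: [0.5519, 0.2784, 0.2125]
tool_rot: [-179.9, 0.7, 4.2]
force: [-12.6, -1.9, 9.4]
grip_width: 0.0004
t 57.1 pos [551.927 278.419 212.536] rot [-179.945    0.689    4.16 ] F [-12.626  -1.866   9.415] w 0.0004285085128938108 q [-37.  18.  10.  94.  -4.  70. -22.]
turn [-0.001  0.012  0.003] shift after [0.802 0.098 0.054] shift now [0.803 0.1   0.044]
```

View pics/a8.png

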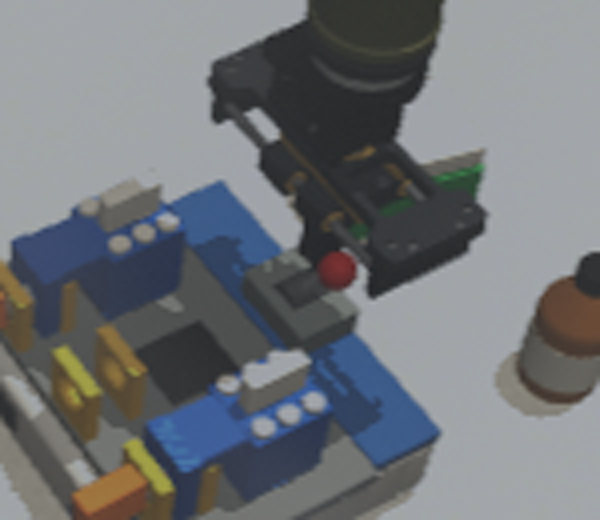

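The lever is over (knob at crop (338,270)) and at its stop, with 12.6 N reaction. I'll back off and check.

```bash
python3 -m creep '[[-0.5,0,0,0,0.01,0,0],[-1.5,0,0,0,0,0,0],[-1.5,0,-0.5,0,0,0,0],[-1,0,-2,0,0,0,0],[0,0,-3,0,0,0,0],[0,0,-4,0,0,0,0],[0,-3,-3,0,0,0,0],[0,-4,0,0,0,0,0],[0,-4,0,0,0,0,0],[-0.5,-4,0,0,0,0,0],[-0.5,-4,0,0,0,0,0],[-0.5,-2,0,0,0,0,0],[0,0,0,0,0,0,0]]'; python3 - <<'E'
from see import *
np.set_printoptions(precision=1,suppress=True)
for n in("scene","top"):
    c=cloud(n); print(n)
    for ce,a,m in blobs(c,"red",.1,.19,(.45,.7,.2,.35),4): print(ce,a,c["W"][m].mean(0)*1000,c["W"][m].max(0)*1000)
    if n=="scene": cv2.imwrite("pics/a9.png",cv2.resize(c["frame"][100:330,130:450],None,fx=2.4,fy=2.4,interpolation=cv2.INTER_CUBIC))
E
python3 pin.py .42 .54; python3 pin.py .6 .7; python3 go.py 0 0 0 0|head -1
```

```text
time_s: 58.45
tool_pos: [0.4828, 0.4879, 0.3473]
tool_rot: [-179.5, -1.2, 3.6]
force: [-0.4, 0.3, 0.9]
grip_width: 0.0006
scene
[404.5 155.7] 34 [577.4 275.6 159.9] [585.3 284.4 164. ]
top
[228.5 188.7] 40 [571.2 276.4 160.5] [581.4 286.2 167. ]
top handle 107 mean [474.2  61.7 127.7] lim [463.4  41.8 123.6 483.4  80.8 132.1] dx/dy -0.055 dz/dy 0.012
top shank 7
scene handle 166 mean [479.9  59.8 120.3] lim [466.4  39.8 103.  487.7  81.  129.2] dx/dy -0.101 dz/dy 0.053
scene shank 6
top handle 49 mean [643.2  66.7 125.8] lim [634.8  53.8 106.5 654.1  82.  132.4] dx/dy -0.078 dz/dy 0.034
top shank 1
scene handle 145 mean [650.4  66.9 121.4] lim [637.2  51.3 104.7 658.2  82.9 129.2] dx/dy -0.041 dz/dy -0.015
scene shank 4
t 58.75 pos [486.285 482.06  348.309] rot [-179.638   -1.312    3.094] F [-0.534  0.016  0.136] w 0.0004468210365289055 q [-50.  21.   4.  74.  -1.  84. -43.]
```

View pics/a9.png

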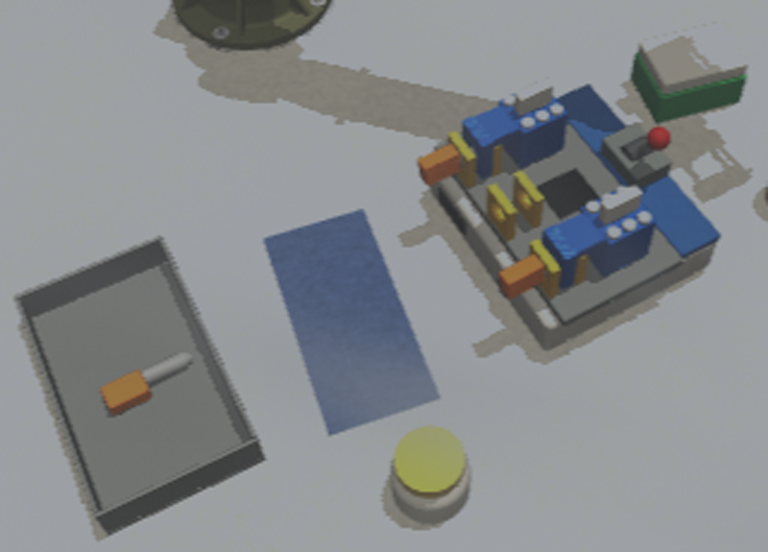

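```bash
python3 -c "
from cell import order
print(order.sign_off())"
```

```text
the job is handed in; nothing more can be done
None
```

The job is done and handed in at about 59 s of robot time. Only two blocks were present at the start. They are now on bays 1 and 3, each locked with a pin. The spare pin lies in the emptied bin, and the red lever was pushed over last.

**Pins and blocks:** Each pin went through cheek, lug and cheek with no side resistance until its handle met the outer cheek, with 5 to 8 N of reaction. Afterwards the handle backs sat where a fully home pin should be, to within about 2 mm. The blocks stand at the right height, about 1–2 mm off nominal in plan.

**Knocked pin:** One pin was knocked onto its side against its neighbour during the run. I moved the neighbour clear to use it and made the knocked one the spare.

**Lever:** It met its stop with 12.6 N of reaction, against a stated push of under 5 N. It stayed over after I backed off, with the knob about as far to +x of the shaker's centre line as it started to −x.

**Disagreement between checks:** The knob centre moved about 50–52 mm, against the 57.5 mm given for the lever tip. I put this down to the knob's centre sitting below the tip and did not push again to confirm it. The two cameras also differed by up to about 6 mm in x, and I mostly trusted the top one.

The jar, bottle and tip box were not touched.

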